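# Level the spice shelf under load

## Task

Lay the spirit level lengthwise on top of the spice shelf, on the bare board beside the knob, and let go of it. Then take hold of the black knob of the shelf's sprung foot, press it fully down onto its stop as a full load of jars would, and turn it until the level's bubble rests in the middle between its two lines. Finish while still holding the knob pressed fully down with the bubble centred, and leave the other things on the table where they are.

Things in the scene. Friction and masses are not known exactly. Their poses are not given: they have to be found in the camera images.
- level_center (a point): Loose aluminium spirit level, a bar 166 long x 24 wide x 36 mm high with black end caps, 0.2 kg. On top in the middle is a yellow-green vial (to 43 mm above the underside) with a pale bubble and two black lines, 9 mm either side of the middle. The point is the bar's centre, 18 mm above its underside; x runs along the bar, z up. Starts upright on the table.
- bubble (a joint): Where the bubble stands along the level's own x axis, in m from the middle (0 = centred between the lines; ends at +-0.020). The bubble floats to the higher end: 5 mm for each 0.01 rad of tilt; it needs about 1.5 s to settle.
- shelf_top (a point): Low spice shelf: wooden board 120 (x) x 320 (y) x 16 mm, upper face about 62 mm above the table. Point: middle of that face; z up, y along the board toward its hinged end (steel bracket), hinge axis along x at y = +0.150; knob at y = -0.135. The level fits along y on the bare face from y = -0.10 to +0.155, e.g. centred at y = +0.04.
- foot_knob (a point): Round black knob on the board's other end, axis z. Point: on the axis, mid-height of the grip (34 mm diameter, 30 high); 15 mm below it a skirt of 52 mm diameter, on which fingertips can press. Clockwise from above raises this end 7 mm per rad (thread friction 0.2 N m). Pressed fully down, this end starts too low, by an amount that only the bubble tells; at most 1.4 rad clockwise is needed.
- foot_press (a joint): How far the sprung foot is pressed down, as the angle by which the board has swung down about its hinge: 0 = not pressed, 0.028 rad = fully down on the stop (8 mm of travel at the knob). Pressing begins at about 2 N at the knob and takes about 9 N to reach the stop; it springs up when let go.
- lemon_1: Lemon, 78 x 55 x 56 mm, a bystander; origin under its middle.
- jam_jar: Small jam jar, 51 mm in diameter, 70 mm high, a bystander; origin in the middle of its underside.
- mug: Mug with a handle, 85 mm in diameter, 94 mm high, a bystander; origin in the middle of its underside.
- jar_lid: Loose jar lid, 63 mm in diameter, 13 mm high, a bystander; origin in the middle of its underside.
- shaker: Small shaker, 44 mm in diameter, 90 mm high, a bystander; origin in the middle of its underside.

How it is judged:
By the outcome, as a careful person would: the job done as asked, in the order asked, and still so for the second after the job is handed in, while the arm keeps its last pose, push and grip.
It also fails if it takes over 72 s, if anything falls off the work surface, if the arm or the gripper's body presses on something with over 40 N, if the wrist force passes 120 N, or if a joint passes its speed limit or range.

## Robot

A 7-joint arm with a two-finger parallel gripper is mounted at the origin on the work surface; the furniture and walls round the work are solid. World frame = base frame: x ahead of the robot, y to its left, z up, the work surface at z = 0. Lengths are in m, angles in degrees, forces in N, time in s.
With the tool pointing down it reaches from about 0.4 to 0.875 m from the base axis. Payload 6.5 kg.
Tool frame: the origin (TCP) lies midway between the tips of the shut fingers; the grasp point (between the pads) lies 19 mm behind it; z points along the fingers, y is the direction in which the jaws open and shut (so a half turn about z gives the same grasp; the last joint's range is limited). The gripper opens to 88 mm and grips with 3 to 60 N. Pads are 18 mm wide; open, the fingers measure 123 mm over their backs; the gripper's body (75 mm by 187 mm) begins 45 mm behind the grasp point.
Start: joints at [62.842, 30.733, -0.252, 88.115, 0.149, 61.152, -4.079], TCP at [0.258, -0.597, 0.239] pointing down, gripper open.
Joint ranges: [-154.64, 154.64], [-21.42, 123.67], [-72.66, 72.17], [13.99, 137.28], [-74.86, 254.86], [10.95, 109.41], [-158.01, 158.01]. Speed limits (degrees/s): [136.94, 136.94, 180, 180, 180, 180, 180].

## Interface

Orientations are given as a 3x3 rotation matrix whose columns are the frame's x, y, z axes.
In Python, from bench import arm, viewer, ticket gives the robot as it stands.
- The arm moves only by the tool arm_command, never from a script. Its argument "commands" is one flat list of numbers, 7 for each row, row after row: the shift along the tool's x, y, z in m, then the turn, a rotation vector about the tool's x, y, z in degrees, then the opening, from -1 (shut) to 1 (fully open), so that 0 is half open. In form: [x, y, z, wx, wy, wz, jaw, x, y, z, wx, wy, wz, jaw, ...]. A call has 1 to 10 rows; each row shifts and turns the commanded pose from where the row before left it, along the tool's axes as they then stand; what a row does not reach is not made up. A row lasts 1/8 s, in which the tool goes at most 62.5 mm and 10.7 degrees, less where a joint would pass 70% of its speed; a pose out of reach is approached as far as the arm can. A call with a gripper value outside its range is refused whole. The fingers move at their own pace and stop on an object; the grip force is fixed at half the most. Time passes only in rows, so rows that do not move let the fingers close. It gives the time, the measured TCP pose, the force and the opening at its end, in the units of the state.
- arm.get_state(): the state, without advancing time (a new reading comes with each control period).
- viewer.capture(name): name is "scene" or "top" or "wrist"; returns a dict with "img" (420x560x3 uint8, red, green, blue), "depth" (420x560 float32, m along the optical axis (not along the pixel's ray), 0 where there is no reading), "fx", "fy", "cx", "cy" (pixels), "distortion" ([k1, k2, p1, p2, k3] as OpenCV has them; the pictures are not rectified), "cam_to_world" (4x4, takes a point from camera to world coordinates). Camera axes: x right, y down, z forward; pixel columns grow to the right and rows downward; lengths in m; the calibration is good to about 2 mm. A picture is of the moment at which its call begins.
- ticket.hand_in(): hands the job in, once; it reports no verdict.
Trained networks look in a picture, given as the dict that the camera call returned (one of the last four; its "shot" number tells which), for a name from the list of things; names that differ only in an ending like _2 or _b are one class to them, and where a whole thing is asked for, a point or a joint stands for the part that bears it (a point fixed in the world has none). Each returns a list of dicts, best first, with "score" (0 to 1); they miss things now and then, are a little off and sometimes report something else, mostly with a low value. They report only what shows in the picture. A call takes as long as a camera call.
- viewer.search_frame(picture, query): "bbox" ([centre column, centre row, width, height] in pixels, round what is visible of it).
- viewer.spot_point(picture, query): "pixel" ([row, column] in pixels: a listed point, or the origin of a listed thing).
The state is a dict: "time": time; "joints": joint angles; "dq": joint speeds; "tau": joint torques, N m; "tcp_pos": TCP position; "ee_rot": TCP orientation; "force": force on the tool from outside, world axes, zero at the start; "moment": the same for the moment, N m; "opening": finger opening in m.
Only numpy, scipy, OpenCV 4.12 (cv2) and the standard library are available. Lean on these libraries where they do the work, as an engineer would, in place of code of your own. Each camera call takes 0.05 s, during which the arm holds its last target.

## Working session

There is one attempt and no reset: what is moved stays moved. The work goes in short steps, Python scripts to look and compute and a tool call to move; the robot and the scene stay as the last step left them, time stands still between calls to the robot, and variables do not carry over. Pictures are saved under pics/ and viewed, and the job is handed in when it is done.

Besides the shell and the picture viewer there is one more tool, called after "Call:" as name(argument=value, ...), one argument or row to a line, values as JSON. arm_command: Moves the arm, as the interface text tells. Its arguments: {"type":"object","properties":{"commands":{"type":"array","items":{"type":"number"}}},"required":["commands"]}

```bash
mkdir -p pics; cat > h.py <<'E'
import numpy as np, cv2
from bench import arm, viewer, ticket
def save(c,n): cv2.imwrite(f'pics/{n}.png',c['img'][:,:,::-1])
def ray(c,r,col):
    K=np.array([[c['fx'],0,c['cx']],[0,c['fy'],c['cy']],[0,0,1]])
    p=cv2.undistortPoints(np.array([[[col,r]]],float),K,np.array(c['distortion'],float))[0,0]
    return np.array([p[0],p[1],1.])
def pt(c,r,col,z=None):
    T=np.array(c['cam_to_world']); d=ray(c,r,col)
    if z is None:
        Z=np.median(c['depth'][int(r)-1:int(r)+2,int(col)-1:int(col)+2]); 
        return (T@np.append(d*Z,1))[:3]
    w=T[:3,:3]@d; return T[:3,3]+w*(z-T[2,3])/w[2]
def cloud(c):
    H,W=c['depth'].shape
    K=np.array([[c['fx'],0,c['cx']],[0,c['fy'],c['cy']],[0,0,1]])
    g=np.stack(np.meshgrid(np.arange(W),np.arange(H)),-1).reshape(-1,1,2).astype(float)
    p=cv2.undistortPoints(g,K,np.array(c['distortion'],float)).reshape(H,W,2)
    Z=c['depth']; P=np.dstack([p[...,0]*Z,p[...,1]*Z,Z]); T=np.array(c['cam_to_world'])
    return P@T[:3,:3].T+T[:3,3]
E
python3 - <<'E'
from h import *
s=arm.get_state(); print(s)
for n in ('top','scene'):
    c=viewer.capture(n); save(c,n+'0'); print(n,np.round(c['cam_to_world'],3).tolist(),c['fx'])
    for q in ('level_center','shelf_top','foot_knob','lemon_1','jam_jar','mug','jar_lid','shaker'):
        for d in viewer.spot_point(c,q)[:2]:
            r,k=d['pixel']; print(q,round(d['score'],2),np.round([r,k],1),np.round(pt(c,r,k),3))
E
```

```text
{'time': 0.0, 'joints': array([62.84168502, 30.77929955, -0.25341419, 88.16803163,  0.14969135,
       61.1516477 , -4.07944568]), 'dq': array([ 0.01252887, -0.04764771,  0.02747807, -0.03619605, -0.02522652,
        0.07723079, -0.00089256]), 'tau': array([-8.18645476e-04, -5.70971239e+01,  9.89600681e-01, -2.51600754e+01,
       -5.64768270e-02,  1.77538383e-02,  1.57872792e-04]), 'tcp_pos': array([ 0.25752226, -0.59616158,  0.23783699]), 'ee_rot': array([[ 9.17969041e-01,  3.96651203e-01, -8.13951625e-04],
       [ 3.96652012e-01, -9.17967798e-01,  1.51742046e-03],
       [-1.45294728e-04, -1.71580056e-03, -9.99998517e-01]]), 'force': array([-0.23091219, -0.09518707,  0.16396274]), 'moment': array([0.00027833, 0.00197617, 0.00330519]), 'opening': 0.08780634928968159}
top [[-0.017, -0.998, 0.067, 0.413], [-1.0, 0.019, 0.021, 0.072], [-0.022, -0.067, -0.998, 1.352], [0.0, 0.0, 0.0, 1.0]] 509.60651649002097
level_center 0.57 [129.9 284.2] [0.711 0.074 0.053]
shelf_top 0.76 [188.5 214.2] [0.561 0.256 0.06 ]
foot_knob 0.71 [179.6 267.9] [0.576 0.117 0.099]
lemon_1 0.85 [144.3 322.1] [ 0.671 -0.023  0.053]
jam_jar 0.66 [263. 238.] [0.37  0.196 0.07 ]
mug 0.77 [289.8 403. ] [ 0.289 -0.232  0.006]
jar_lid 0.56 [258.8 284.6] [0.378 0.079 0.014]
shaker 0.58 [132.5 285.3] [0.708 0.071 0.035]
scene [[-0.686, -0.459, 0.565, -0.441], [-0.728, 0.452, -0.516, 0.96], [-0.019, -0.765, -0.643, 1.153], [0.0, 0.0, 0.0, 1.0]] 511.54951344521197
level_center 0.58 [208.4 326.1] [ 0.454 -0.081  0.04 ]
shelf_top 0.73 [234.6 232.1] [0.558 0.249 0.06 ]
foot_knob 0.67 [205.2 257.2] [0.576 0.124 0.1  ]
lemon_1 0.61 [193.9 270.3] [ 0.662 -0.011  0.027]
mug 0.76 [216.4 385.2] [ 0.295 -0.21   0.023]
jar_lid 0.8 [249.7 310.2] [0.369 0.084 0.012]
shaker 0.66 [199.2 241.1] [0.719 0.079 0.02 ]
shaker 0.33 [218.8 387.7] [ 0.287 -0.215  0.014]
```

```bash
python3 - <<'E'
import cv2
for n in('top0','scene0'):
    i=cv2.imread(f'pics/{n}.png')
    r0,c0=(90,140) if n=='top0' else (140,160)
    cv2.imwrite(f'pics/{n}c.png',cv2.resize(i[r0:r0+220,c0:c0+290],None,fx=2.7,fy=2.7,interpolation=cv2.INTER_CUBIC))
E
```

```text
(no output)
```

View pics/top0c.png

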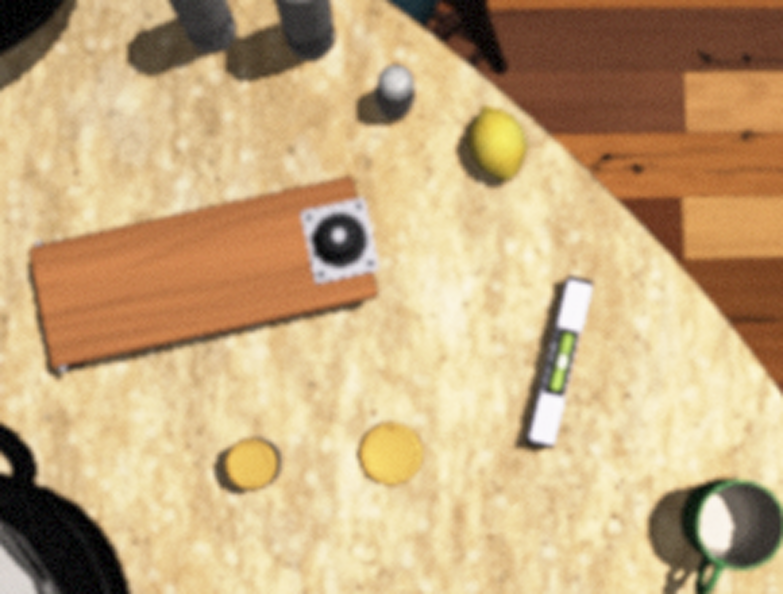

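View pics/scene0.png

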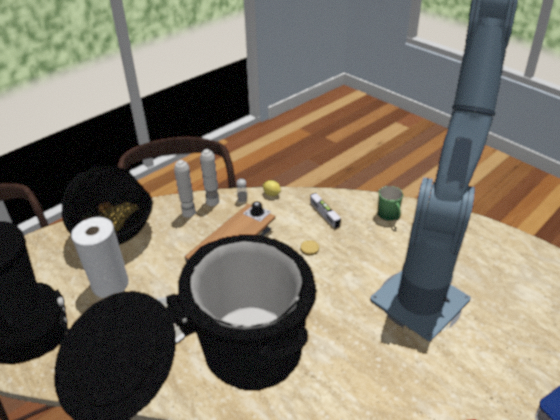

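```bash
python3 - <<'E'
from h import *
c=viewer.capture('top'); P=cloud(c); img=c['img'].astype(int)
np.save('P.npy',P)
def box(m,name):
    m=m.astype(np.uint8); n,l,st,ce=cv2.connectedComponentsWithStats(m)
    k=1+np.argmax(st[1:,4]); q=P[l==k]
    r=cv2.minAreaRect(q[:,:2].astype(np.float32)); print(name,len(q),r,'z',np.percentile(q[:,2],[5,50,95]).round(4))
    print(' corners',cv2.boxPoints(r).round(3).tolist())
z=P[...,2]
def win(r0,r1,c0,c1):
    m=np.zeros(z.shape,bool); m[r0:r1,c0:c1]=1; return m
box(win(180,265,325,370)&(z>0.025),'level')
box(win(150,235,145,285)&(z>0.04),'shelf')
box(win(150,235,245,285)&(z>0.08),'knob')
# top scan near obstacles
for (a,b) in [((0.3,0.9),(0.1,0.7))]:
    pass
for nm,w in dict(jam=win(245,280,215,245),lid=win(240,275,268,302),shaker=win(108,136,275,298),lemon=win(125,162,310,340)).items():
    box(w&(z>0.008),nm)
# coarse height map
xs=np.arange(0.2,0.9,0.04); ys=np.arange(0.6,-0.3,-0.04)
print('y:',ys.round(2))
for x in xs[::-1]:
    print('%.2f'%x,[int(1000*np.max(z[(abs(P[...,0]-x)<.02)&(abs(P[...,1]-y)<.02)&(c['depth']>0)],initial=0)) for y in ys])
# wrist
w=viewer.capture('wrist'); save(w,'w0')
# yellow/green pixels vial
m=win(180,265,325,370)&(img[...,1]>img[...,2]+60)&(img[...,1]>=img[...,0])&(z>.025)
print('vial',m.sum(),P[m].mean(0))
E
```

```text
level 567 ((0.4657869040966034, -0.0833711177110672), (0.025733234360814095, 0.16452839970588684), 74.32034301757812) z [0.0299 0.0361 0.0427]
 corners [[0.382999986410141, -0.07400000095367432], [0.5419999957084656, -0.11800000071525574], [0.5479999780654907, -0.09300000220537186], [0.38999998569488525, -0.04899999871850014]]
shelf 5741 ((0.5018621683120728, 0.24361640214920044), (0.23635460436344147, 0.3283925950527191), 10.388696670532227) z [0.0557 0.0604 0.0668]
 corners [[0.35600000619888306, 0.3840000033378601], [0.41499999165534973, 0.061000000685453415], [0.6480000019073486, 0.10300000011920929], [0.5879999995231628, 0.4259999990463257]]
knob 156 ((0.505691409111023, 0.1050884872674942), (0.195068359375, 0.034423504024744034), 12.670989036560059) z [0.0898 0.0963 0.1009]
 corners [[0.40700000524520874, 0.10000000149011612], [0.414000004529953, 0.06700000166893005], [0.6050000190734863, 0.10999999940395355], [0.597000002861023, 0.14300000667572021]]
jam 340 ((0.39973777532577515, 0.1569526195526123), (0.048640280961990356, 0.1658167541027069), 25.34480857849121) z [0.0309 0.0
[... 2273 characters left out ...]
, 38, 5, 6, 6, 4]
0.44 [70, 39, 28, 230, 234, 226, 8, 7, 6, 6, 7, 5, 7, 6, 7, 6, 6, 44, 6, 5, 6, 7, 6]
0.40 [38, 32, 264, 269, 267, 262, 231, 7, 6, 75, 75, 7, 18, 19, 17, 8, 38, 40, 6, 5, 6, 5, 6]
0.36 [15, 269, 271, 271, 271, 269, 269, 7, 5, 76, 75, 6, 15, 20, 20, 7, 5, 6, 6, 9, 94, 96, 99]
0.32 [267, 273, 271, 262, 260, 271, 271, 270, 6, 6, 6, 6, 6, 7, 6, 6, 6, 7, 6, 6, 101, 15, 96]
0.28 [285, 270, 54, 42, 42, 249, 269, 270, 5, 8, 8, 6, 8, 7, 5, 5, 7, 7, 7, 6, 96, 96, 97]
0.24 [269, 254, 39, 42, 40, 39, 270, 271, 6, 8, 6, 6, 6, 9, 8, 8, 7, 7, 8, 4, 87, 30, 5]
0.20 [271, 259, 41, 42, 42, 41, 270, 268, 7, 6, 5, 8, 7, 7, 6, 6, 6, 6, 7, 6, 6, 6, 4]
vial 61 [ 0.46485878 -0.084854    0.04065054]
```

```bash
python3 - <<'E'
from h import *
c=viewer.capture('top'); P=cloud(c); ok=c['depth']>0
z=P[...,2]
def win(r0,r1,c0,c1):
    m=np.zeros(z.shape,bool); m[r0:r1,c0:c1]=1; return m&ok
def box(m,name):
    n,l,st,ce=cv2.connectedComponentsWithStats(m.astype(np.uint8))
    k=1+np.argmax(st[1:,4]); q=P[l==k]
    q=q[np.linalg.norm(q[:,:2]-np.median(q[:,:2],0),axis=1)<.2]
    r=cv2.minAreaRect(q[:,:2].astype(np.float32)); print(name,len(q),np.round(r[0],4),np.round(r[1],4),r[2],'mean',q.mean(0).round(4))
    return q
box(win(180,265,325,370)&(z>0.025),'level')
q=box(win(150,235,145,285)&(z>0.05)&(z<.075),'shelf')
box(win(150,235,245,285)&(z>0.085),'knob')
# board tilt
A=np.c_[q[:,:2],np.ones(len(q))]; print(np.linalg.lstsq(A,q[:,2],rcond=None)[0])
E
python3 -c "print(1)"
```

```text
level 560 [ 0.4658 -0.0832] [0.0258 0.1644] 73.92386627197266 mean [ 0.466  -0.0839  0.0362]
shelf 5562 [0.5565 0.2532] [0.1253 0.3274] 10.71650218963623 mean [0.556  0.2573 0.0603]
knob 154 [0.5834 0.1225] [0.0331 0.0346] 15.156731605529785 mean [0.5832 0.1229 0.096 ]
[-0.00186394  0.00485873  0.06012465]
1
```

View pics/w0.png

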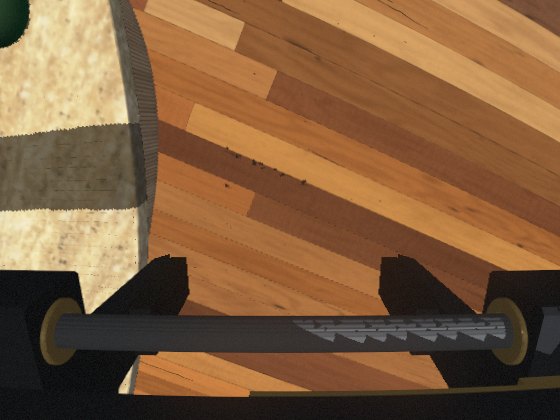

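```bash
cat >> h.py <<'E'
from scipy.spatial.transform import Rotation as Ro
def down(yaw):  # tool x yaw deg, z down
    a=np.radians(yaw); x=np.array([np.cos(a),np.sin(a),0]); z=np.array([0,0,-1.]); return np.c_[x,np.cross(z,x),z]
def plan(target,yaw,n,jaw,s=None,R0=None,p0=None):
    s=s or arm.get_state(); R=np.array(s['ee_rot']) if R0 is None else R0; p=np.array(s['tcp_pos']) if p0 is None else p0
    w=Ro.from_matrix(R.T@down(yaw)).as_rotvec(degrees=True)/n
    d=(np.array(target)-p)/n
    print('per row turn',w.round(2),'dist/row',np.linalg.norm(d).round(4))
    for i in range(n):
        print([*(R.T@d).round(4).tolist(),*w.round(1).tolist(),jaw]); R=R@Ro.from_rotvec(w,degrees=True).as_matrix()
E
python3 - <<'E'
from h import *
w=viewer.capture('wrist'); s=arm.get_state(); T=np.array(w['cam_to_world']); R=s['ee_rot']
print('cam in tool',(R.T@(T[:3,3]-s['tcp_pos'])).round(3),'axes\n',(R.T@T[:3,:3]).round(2),w['fx'])
plan([0.466,-0.083,0.13],-16,10,1,s)
E
```

```text
cam in tool [ 0.069  0.001 -0.146] axes
 [[ 0.   -0.96 -0.27]
 [ 1.    0.    0.  ]
 [-0.   -0.27  0.96]] 349.1638425257536
per row turn [-0.    0.    3.94] dist/row 0.0565
[0.0395, -0.0389, 0.0109, -0.0, 0.0, 3.9, 1]
[0.0367, -0.0415, 0.0109, -0.0, 0.0, 3.9, 1]
[0.0338, -0.0439, 0.0109, -0.0, 0.0, 3.9, 1]
[0.0307, -0.0462, 0.0109, -0.0, 0.0, 3.9, 1]
[0.0275, -0.0482, 0.0109, -0.0, 0.0, 3.9, 1]
[0.0241, -0.0499, 0.0109, -0.0, 0.0, 3.9, 1]
[0.0206, -0.0515, 0.0109, -0.0, 0.0, 3.9, 1]
[0.017, -0.0528, 0.0109, -0.0, 0.0, 3.9, 1]
[0.0134, -0.0538, 0.0109, -0.0, 0.0, 3.9, 1]
[0.0096, -0.0546, 0.0109, -0.0, 0.0, 3.9, 1]
```

Call:
arm_command(
  commands=[0.0395, -0.0389, 0.011, 0, 0, 3.9, 1, 0.0367, -0.0415, 0.011, 0, 0, 3.9, 1, 0.0338, -0.0439, 0.011, 0, 0, 3.9, 1, 0.0307, -0.0462, 0.011, 0, 0, 3.9, 1, 0.0275, -0.0482, 0.011, 0, 0, 3.9, 1, 0.0241, -0.05, 0.011, 0, 0, 3.9, 1, 0.0206, -0.0515, 0.011, 0, 0, 3.9, 1, 0.017, -0.0528, 0.011, 0, 0, 3.9, 1, 0.0134, -0.0538, 0.011, 0, 0, 3.9, 1, 0.0096, -0.0546, 0.011, 0, 0, 4, 1],
)

```text
time: 2.35
tcp_pos: [0.4655, -0.0806, 0.1287]
ee_rot: [[0.962, -0.274, 0.001], [-0.274, -0.962, -0.0], [0.001, -0.0, -1.0]]
force: [0.0, -0.1, 0.1]
opening: 0.0881
```

```bash
python3 - <<'E'
from h import *
s=arm.get_state(); print(s['time'],s['tcp_pos'],s['joints'])
w=viewer.capture('wrist'); save(w,'w1'); s=arm.get_state()
print(s['tcp_pos'],s['ee_rot'].round(3).tolist())
P=cloud(w); ok=(w['depth']>0)&(abs(P[...,0]-.466)<.12)&(abs(P[...,1]+.083)<.07)&(P[...,2]>.022)&(P[...,2]<.05)
q=P[ok]; print(len(q),cv2.minAreaRect(q[:,:2].astype(np.float32)),q.mean(0))
print(viewer.spot_point(w,'level_center')[:1])
E
```

```text
2.35 [ 0.46548656 -0.08061127  0.12870577] [   5.73929023   23.34689005   -1.66673248  119.3136943     1.10138402
   37.29174111 -102.5480778 ]
[ 0.46777963 -0.07179322  0.12774867] [[0.964, -0.267, 0.002], [-0.267, -0.964, 0.004], [0.001, -0.005, -1.0]]
7658 ((0.4673106074333191, -0.08982506394386292), (0.025469286367297173, 0.16413035988807678), 74.86707305908203) [ 0.47506687 -0.09172745  0.03776516]
[{'pixel': [206.4, 296.1], 'score': 0.88}]
```

View pics/w1.png

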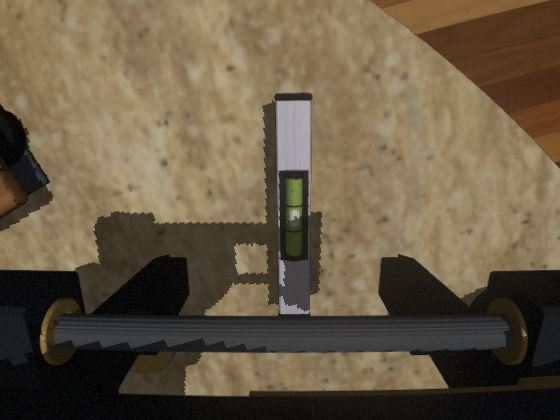

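```bash
python3 - <<'E'
from h import *
for i in range(3):
    w=viewer.capture('wrist'); s=arm.get_state()
    P=cloud(w); ok=(w['depth']>0)&(abs(P[...,0]-.466)<.12)&(abs(P[...,1]+.083)<.07)&(P[...,2]>.022)&(P[...,2]<.05)
    q=P[ok]; r=cv2.minAreaRect(q[:,:2].astype(np.float32)); print(np.round(r[0],4),np.round(r[1],4),r[2])
    print(s['tcp_pos'].round(4),s['ee_rot'][:,0].round(3))
plan([r[0][0],r[0][1],0.008],r[2]-90,5,1)
E
```

```text
[ 0.4672 -0.0899] [0.0255 0.1645] 74.84358978271484
[ 0.4655 -0.0789  0.1284] [ 0.964 -0.265 -0.   ]
[ 0.4673 -0.0897] [0.0256 0.164 ] 74.72431182861328
[ 0.4648 -0.0813  0.1286] [ 0.963 -0.268 -0.   ]
[ 0.4672 -0.0898] [0.0255 0.1643] 74.83953857421875
[ 0.4645 -0.0828  0.1288] [ 0.963 -0.271 -0.   ]
per row turn [ 0.01  0.   -0.11] dist/row 0.0242
[0.0009, 0.0012, 0.0242, 0.0, 0.0, -0.1, 1]
[0.0009, 0.0012, 0.0242, 0.0, 0.0, -0.1, 1]
[0.0009, 0.0012, 0.0242, 0.0, 0.0, -0.1, 1]
[0.0009, 0.0012, 0.0242, 0.0, 0.0, -0.1, 1]
[0.0009, 0.0012, 0.0242, 0.0, 0.0, -0.1, 1]
```

Call:
arm_command(
  commands=[0.0006, 0.0012, 0.024, 0, 0, 0, 1, 0.0006, 0.0012, 0.024, 0, 0, 0, 1, 0.0006, 0.0012, 0.024, 0, 0, 0, 1, 0.0006, 0.0012, 0.024, 0, 0, 0, 1, 0.0006, 0.0012, 0.023, 0, 0, 0, 1, 0, 0, 0, 0, 0, 0, 1],
)

```text
time: 3.35
tcp_pos: [0.4644, -0.0907, 0.0089]
ee_rot: [[0.962, -0.274, -0.003], [-0.274, -0.962, -0.001], [-0.003, 0.001, -1.0]]
force: [0.5, -0.5, 0.1]
opening: 0.0881
```

```bash
python3 - <<'E'
from h import *
w=viewer.capture('wrist'); save(w,'w2'); s=arm.get_state(); print(s['tcp_pos'],s['force'])
E
```

```text
[ 0.46521825 -0.09038992  0.00977357] [-0.19689366 -0.29437024  0.23362891]
```

View pics/w2.png

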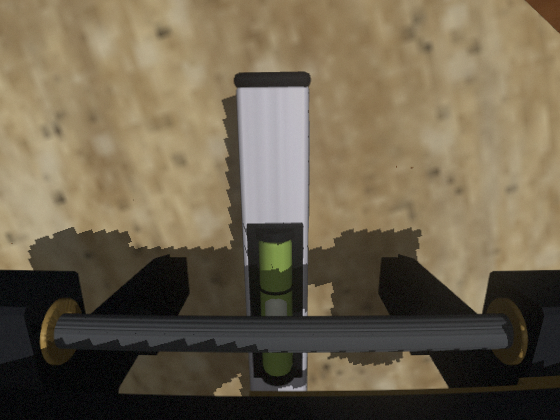

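Call:
arm_command(
  commands=[0, 0, 0, 0, 0, 0, -1, 0, 0, 0, 0, 0, 0, -1, 0, 0, 0, 0, 0, 0, -1, 0, 0, 0, 0, 0, 0, -1, 0, 0, 0, 0, 0, 0, -1, 0, 0, 0, 0, 0, 0, -1],
)

```text
time: 4.15
tcp_pos: [0.4659, -0.0887, 0.0097]
ee_rot: [[0.963, -0.271, -0.0], [-0.271, -0.963, 0.0], [-0.0, 0.0, -1.0]]
force: [0.1, -0.1, -0.7]
opening: 0.0301
```

```bash
python3 - <<'E'
from h import *
s=arm.get_state(); print(s['time'],s['tcp_pos'],s['force'],s['opening'])
plan([s['tcp_pos'][0],s['tcp_pos'][1],.17],-16,4,-1,s)
print()
plan([0.549,0.290,.17],101,12,-1,s,R0=down(-16),p0=np.array([s['tcp_pos'][0],s['tcp_pos'][1],.17]))
E
```

```text
4.15 [ 0.46585321 -0.08874092  0.00967444] [ 0.12126789 -0.11235412 -0.65023472] 0.03005836181387186
per row turn [0.   0.   0.07] dist/row 0.0401
[-0.0, 0.0, -0.0401, 0.0, 0.0, 0.1, -1]
[-0.0, 0.0, -0.0401, 0.0, 0.0, 0.1, -1]
[-0.0, 0.0, -0.0401, 0.0, 0.0, 0.1, -1]
[-0.0, 0.0, -0.0401, 0.0, 0.0, 0.1, -1]

per row turn [-0.   -0.   -9.75] dist/row 0.0323
[-0.002, -0.0322, 0.0, -0.0, -0.0, -9.8, -1]
[0.0035, -0.0321, 0.0, -0.0, -0.0, -9.8, -1]
[0.0088, -0.0311, 0.0, -0.0, -0.0, -9.8, -1]
[0.014, -0.0291, 0.0, -0.0, -0.0, -9.8, -1]
[0.0187, -0.0263, 0.0, -0.0, -0.0, -9.8, -1]
[0.0229, -0.0228, 0.0, -0.0, -0.0, -9.8, -1]
[0.0264, -0.0186, 0.0, -0.0, -0.0, -9.8, -1]
[0.0292, -0.0138, 0.0, -0.0, -0.0, -9.8, -1]
[0.0311, -0.0087, 0.0, -0.0, -0.0, -9.8, -1]
[0.0321, -0.0033, 0.0, -0.0, -0.0, -9.8, -1]
[0.0322, 0.0022, 0.0, -0.0, -0.0, -9.8, -1]
[0.0314, 0.0076, 0.0, -0.0, -0.0, -9.8, -1]
```

Call:
arm_command(
  commands=[0, 0, 0, 0, 0, 0, -1, 0, 0, 0, 0, 0, 0, -1, 0, 0, 0, 0, 0, 0, -1, 0, 0, -0.04, 0, 0, 0, -1, 0, 0, -0.04, 0, 0, 0, -1, 0, 0, -0.04, 0, 0, 0, -1, 0, 0, -0.04, 0, 0, 0, -1],
)

```text
time: 5.03
tcp_pos: [0.4651, -0.0888, 0.1707]
ee_rot: [[0.962, -0.271, -0.001], [-0.271, -0.962, 0.0], [-0.001, 0.0, -1.0]]
force: [-0.0, 0.1, -2.6]
opening: 0.0236
```

```bash
python3 - <<'E'
from h import *
w=viewer.capture('wrist'); save(w,'w3'); s=arm.get_state(); print(s['tcp_pos'],s['force'],s['moment'],s['opening'])
E
```

```text
[ 0.46804944 -0.08927777  0.17518183] [1.42123107 0.01770482 1.66349005] [ 0.00125007 -0.16781582  0.05226051] 0.023370690246975967
```

View pics/w3.png

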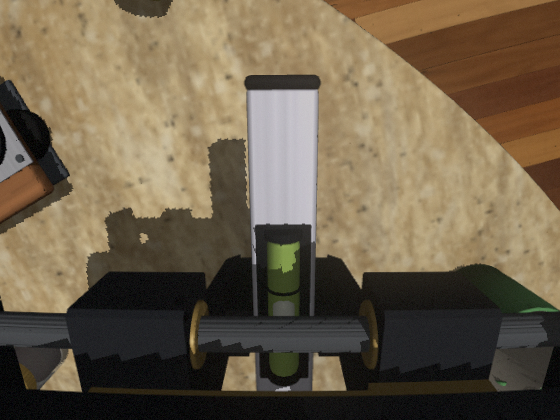

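Call:
arm_command(
  commands=[-0.002, -0.032, 0, 0, 0, -9.75, -1, 0.0035, -0.032, 0, 0, 0, -9.75, -1, 0.009, -0.031, 0, 0, 0, -9.75, -1, 0.014, -0.029, 0, 0, 0, -9.75, -1, 0.0187, -0.0263, 0, 0, 0, -9.75, -1, 0.023, -0.0228, 0, 0, 0, -9.75, -1, 0.0264, -0.0186, 0, 0, 0, -9.75, -1, 0.0292, -0.0138, 0, 0, 0, -9.75, -1, 0.0311, -0.0087, 0, 0, 0, -9.75, -1, 0.0321, -0.0033, 0, 0, 0, -9.75, -1],
)

```text
time: 6.32
tcp_pos: [0.5336, 0.227, 0.1689]
ee_rot: [[0.138, 0.99, -0.001], [0.99, -0.138, -0.001], [-0.001, -0.001, -1.0]]
force: [0.2, 0.7, -1.9]
opening: 0.0237
```

Call:
arm_command(
  commands=[0.032, 0.0022, 0, 0, 0, -9.75, -1, 0.0314, 0.0076, 0, 0, 0, -9.75, -1, 0, 0, 0, 0, 0, 0, -1, 0, 0, 0, 0, 0, 0, -1],
)

```text
time: 6.82
tcp_pos: [0.5472, 0.2882, 0.1688]
ee_rot: [[-0.193, 0.981, -0.001], [0.981, 0.193, -0.002], [-0.001, -0.002, -1.0]]
force: [-0.1, -0.3, -2.2]
opening: 0.0242
```

```bash
python3 - <<'E'
from h import *
w=viewer.capture('wrist'); save(w,'w4'); t=viewer.capture('top'); save(t,'t4'); s=arm.get_state(); print(s['time'],s['tcp_pos'],s['ee_rot'][:,0],s['force'],s['opening'],s['joints'])
P=cloud(w); ok=(w['depth']>0)&(P[...,2]>.052)&(P[...,2]<.075)
q=P[ok]; print(len(q),cv2.minAreaRect(q[:,:2].astype(np.float32)),q.mean(0))
E
```

```text
6.925 [0.54752947 0.28776991 0.16922977] [-0.19300069  0.98119756 -0.00144477] [ 0.05915982  1.00236309 -2.54363226] 0.023967631859137296 [-10.3898386   35.73101892 -30.6920136   94.98617928  21.33110929
  55.28014482 -37.55267289]
31449 ((0.5638883113861084, 0.28027141094207764), (0.4526980221271515, 0.3191791772842407), 10.09199333190918) [0.52890021 0.3138493  0.06240462]
```

View pics/w4.png

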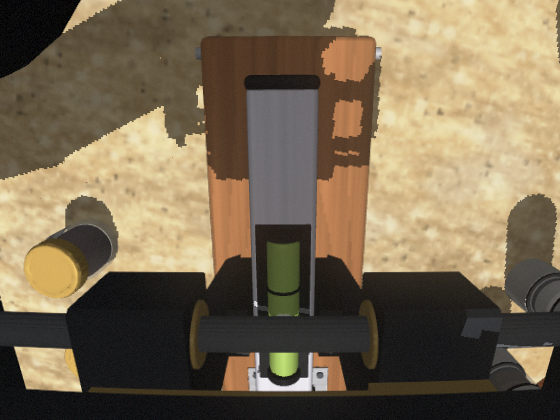

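View pics/t4.png

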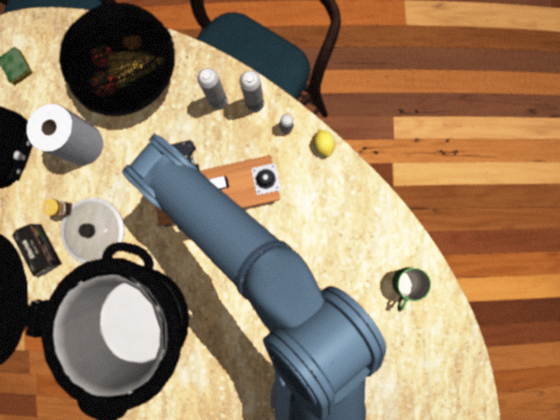

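```bash
python3 - <<'E'
from h import *
w=viewer.capture('wrist'); s=arm.get_state(); R=s['ee_rot'];p=s['tcp_pos']
for r,c in [(42,288),(42,206),(42,372),(160,208),(160,370),(260,212),(260,366)]:
    P=pt(w,r,c,.062); print((r,c),P.round(4),'tool',(R.T@(P-p)).round(4), 'depth z',pt(w,r,c)[2].round(4))
E
```

```text
(42, 288) [0.5275 0.4043 0.062 ] tool [0.1182 0.0028 0.1073] depth z 0.0624
(42, 206) [0.4733 0.394  0.062 ] tool [ 0.1185 -0.0524  0.1073] depth z 0.0622
(42, 372) [0.583  0.4157 0.062 ] tool [0.1187 0.0595 0.1072] depth z 0.0615
(160, 208) [0.4862 0.3153 0.062 ] tool [ 0.0389 -0.0549  0.1074] depth z 0.0615
(160, 370) [0.6015 0.3382 0.062 ] tool [0.039  0.0627 0.1073] depth z 0.0007
(260, 212) [0.5    0.2383 0.062 ] tool [-0.0394 -0.0563  0.1075] depth z 0.0015
(260, 366) [0.6188 0.2618 0.062 ] tool [-0.0393  0.0648  0.1074] depth z 0.0004
```

Call:
arm_command(
  commands=[0, 0.002, 0.025, 0, 0, 0, -1, 0, 0.002, 0.025, 0, 0, 0, -1, 0, 0, 0.022, 0, 0, 0, -1, 0, 0, 0.016, 0, 0, 0, -1, 0, 0, 0.001, 0, 0, 0, -1, 0, 0, 0.001, 0, 0, 0, -1],
)

```text
time: 7.72
tcp_pos: [0.5519, 0.2906, 0.0804]
ee_rot: [[-0.195, 0.981, 0.001], [0.981, 0.195, 0.001], [0.0, 0.001, -1.0]]
force: [0.1, 1.4, -1.8]
opening: 0.0235
```

Call:
arm_command(
  commands=[0, 0, 0.0015, 0, 0, 0, -1, 0, 0, 0.0015, 0, 0, 0, -1],
)

```text
time: 7.98
tcp_pos: [0.5517, 0.2904, 0.0772]
ee_rot: [[-0.195, 0.981, 0.001], [0.981, 0.195, 0.0], [0.0, 0.001, -1.0]]
force: [0.2, 1.1, -2.9]
opening: 0.0236
```

Call:
arm_command(
  commands=[0, 0, 0.0015, 0, 0, 0, -1, 0, 0, 0.001, 0, 0, 0, -1],
)

```text
time: 8.22
tcp_pos: [0.5514, 0.2902, 0.0741]
ee_rot: [[-0.195, 0.981, 0.0], [0.981, 0.195, -0.0], [-0.0, 0.0, -1.0]]
force: [-0.3, 0.6, -3.2]
opening: 0.0236
```

Call:
arm_command(
  commands=[0, 0, 0.001, 0, 0, 0, -1, 0, 0, 0, 0, 0, 0, -1],
)

```text
time: 8.48
tcp_pos: [0.5514, 0.2902, 0.0731]
ee_rot: [[-0.195, 0.981, -0.0], [0.981, 0.195, -0.0], [-0.0, -0.0, -1.0]]
force: [0.1, -0.2, -2.6]
opening: 0.0237
```

Call:
arm_command(
  commands=[0, 0, 0.001, 0, 0, 0, -1, 0, 0, 0.0005, 0, 0, 0, -1],
)

```text
time: 8.72
tcp_pos: [0.5514, 0.2902, 0.0716]
ee_rot: [[-0.195, 0.981, -0.0], [0.981, 0.195, -0.0], [-0.0, -0.0, -1.0]]
force: [0.3, -0.1, -2.4]
opening: 0.0237
```

Call:
arm_command(
  commands=[0, 0, 0.0005, 0, 0, 0, -1, 0, 0, 0, 0, 0, 0, -1],
)

```text
time: 8.98
tcp_pos: [0.5514, 0.2902, 0.0712]
ee_rot: [[-0.195, 0.981, -0.0], [0.981, 0.195, -0.0], [-0.0, -0.0, -1.0]]
force: [-0.7, -0.1, -1.7]
opening: 0.0239
```

Call:
arm_command(
  commands=[0, 0, 0.001, 0, 0, 0, -1, 0, 0, 0, 0, 0, 0, -1],
)

```text
time: 9.22
tcp_pos: [0.5516, 0.2902, 0.0705]
ee_rot: [[-0.195, 0.981, 0.0], [0.981, 0.195, -0.0], [-0.0, 0.0, -1.0]]
force: [-0.4, -1.1, 1.9]
opening: 0.0234
```

```bash
python3 - <<'E'
from h import *
w=viewer.capture('scene'); cv2.imwrite('pics/s5.png',cv2.resize(w['img'][170:290,180:340,::-1],None,fx=4.5,fy=4.5,interpolation=cv2.INTER_CUBIC)); s=arm.get_state(); print(s['tcp_pos'],s['force'],s['moment'])
E
```

```text
[0.55159546 0.29018533 0.07045559] [-0.85535221 -1.54757782  0.90693447] [-0.05960633  0.14070094  0.06989274]
```

View pics/s5.png

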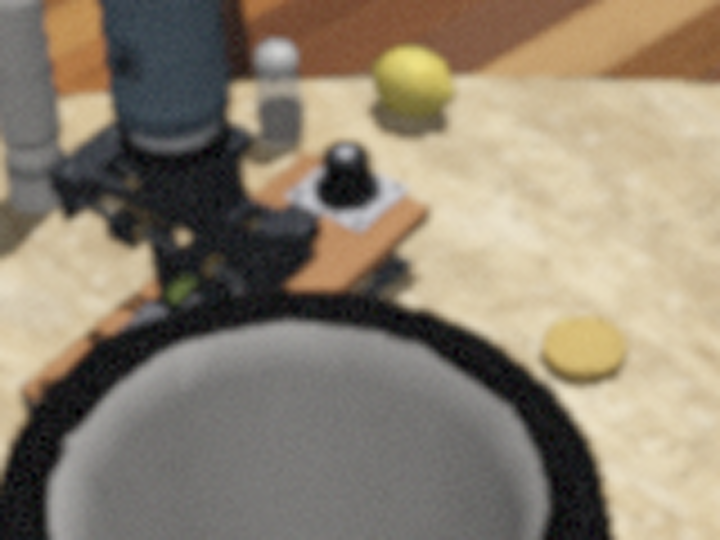

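Call:
arm_command(
  commands=[0, 0, 0, 0, 0, 0, 0.2, 0, 0, 0, 0, 0, 0, 0.2, 0, 0, 0, 0, 0, 0, 0.2, 0, 0, 0, 0, 0, 0, 0.2],
)

```text
time: 9.78
tcp_pos: [0.5514, 0.2903, 0.0702]
ee_rot: [[-0.195, 0.981, 0.0], [0.981, 0.195, 0.0], [0.0, 0.0, -1.0]]
force: [-0.4, 0.7, -0.8]
opening: 0.0529
```

```bash
python3 - <<'E'
from h import *
s=arm.get_state(); print(s['time'],s['tcp_pos'],s['opening'],s['joints'])
E
```

```text
9.775 [0.5514459  0.2903022  0.07020962] 0.052900337649834914 [-12.85544586  43.45039734 -27.27844891  96.98742634  25.99731673
  45.96638517 -40.83455649]
```

Call:
arm_command(
  commands=[0, 0, -0.03, 0, 0, 0, 0.5, 0, 0, -0.04, 0, 0, 0, 1, 0, 0, -0.04, 0, 0, 0, 1, -0.045, 0, 0, 0, 0, 0, 1, -0.045, 0, 0, 0, 0, 0, 1, -0.045, 0, 0, 0, 0, 0, 1, -0.042, 0, 0, 0, 0, 0, 1, 0, 0, 0, 0, 0, 0, 1, 0, 0, 0, 0, 0, 0, 1],
)

```text
time: 10.9
tcp_pos: [0.5858, 0.1176, 0.1803]
ee_rot: [[-0.196, 0.981, -0.0], [0.981, 0.196, 0.001], [0.001, 0.0, -1.0]]
force: [0.8, 0.7, -0.1]
opening: 0.0883
```

```bash
python3 - <<'E'
from h import *
w=viewer.capture('wrist'); save(w,'w6'); t=viewer.capture('top'); save(t,'t6'); s=arm.get_state(); R=s['ee_rot'];p=s['tcp_pos'];print(s['time'],p,R[:,0],s['joints'])
print(viewer.spot_point(w,'foot_knob')[:2],viewer.search_frame(w,'foot_knob')[:2])
P=cloud(w); ok=(w['depth']>0)&(P[...,2]>.088)&(P[...,2]<.112)&(abs(P[...,0]-.583)<.04)&(abs(P[...,1]-.12)<.04)
q=P[ok]; print(len(q),cv2.minEnclosingCircle(q[:,:2].astype(np.float32)),q.mean(0),np.percentile(q[:,2],[5,50,95,99]))
E
```

```text
11.0 [0.58558227 0.11857594 0.18034054] [-0.19774398  0.98025312  0.00106599] [  6.48113107  32.91140657 -30.70499603  97.90806342  19.813276
  54.64515392 -20.38415552]
[{'pixel': [209.7, 280.6], 'score': 0.69}] [{'bbox': [282.5, 120.2, 171.8, 240.2], 'score': 0.68}]
2006 ((0.5843629240989685, 0.11998958885669708), 0.01881089247763157) [0.58390179 0.12145591 0.0965977 ] [0.09320314 0.0969842  0.09836929 0.09895249]
```

View pics/w6.png

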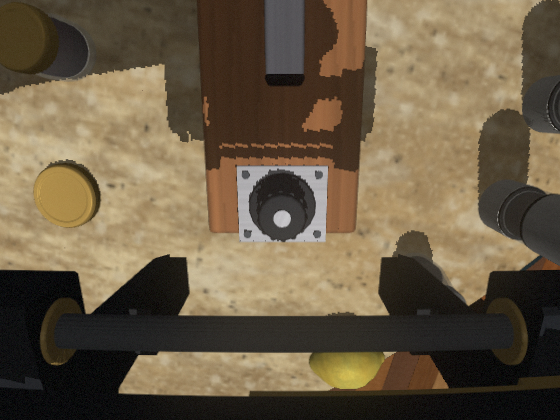

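View pics/t6.png

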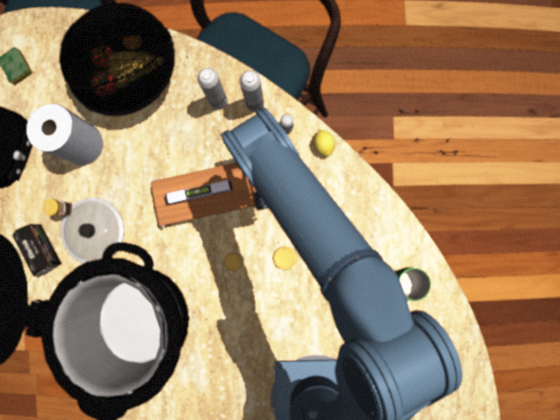

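```bash
python3 - <<'E'
from h import *
w=viewer.capture('wrist'); s=arm.get_state(); R=s['ee_rot'];p=s['tcp_pos']; print(p)
for r,c,z in [(233,282,.064),(204,282,.066),(166,282,.066),(242,282,.066),(205,237,.066),(205,327,.066),(218,282,.099),(80,285,.1)]:
    P=pt(w,r,c,z); print((r,c),P.round(4),'tool',(R.T@(P-p)).round(4), 'depth z',pt(w,r,c)[2].round(4))
P=cloud(w)
for lo,hi in [(.0955,.102),(.085,.0945),(.0955,.097),(.097,.0985),(.0985,.102)]:
    ok=(w['depth']>0)&(P[...,2]>lo)&(P[...,2]<hi)&(abs(P[...,0]-.583)<.04)&(abs(P[...,1]-.12)<.04)
    q=P[ok]; 
    if len(q)>5: print(lo,len(q),cv2.minEnclosingCircle(q[:,:2].astype(np.float32)),q.mean(0).round(4))
E
```

```text
[0.58571216 0.11797154 0.1802368 ]
(233, 282) [0.5885 0.0988 0.064 ] tool [-0.0194 -0.0011  0.1162] depth z 0.0972
(204, 282) [0.5837 0.1225 0.066 ] tool [ 0.0048 -0.0011  0.1142] depth z 0.098
(166, 282) [0.5779 0.1512 0.066 ] tool [ 0.034  -0.0011  0.1143] depth z 0.0606
(242, 282) [0.5898 0.0921 0.066 ] tool [-0.0262 -0.0011  0.1142] depth z 0.0935
(205, 237) [0.5499 0.1149 0.066 ] tool [ 0.004  -0.0357  0.1142] depth z 0.0598
(205, 327) [0.6178 0.1286 0.066 ] tool [0.0041 0.0336 0.1142] depth z 0.0596
(218, 282) [0.5842 0.1209 0.099 ] tool [ 0.0031 -0.0009  0.0812] depth z 0.0981
(80, 285) [0.5685 0.2079 0.1   ] tool [0.0916 0.0009 0.0803] depth z 0.0968
0.0955 1732 ((0.5847413539886475, 0.12040318548679352), 0.017348475754261017) [0.584  0.1206 0.0972]
0.085 249 ((0.5840123295783997, 0.11986259371042252), 0.018811842426657677) [0.5831 0.1281 0.0915]
0.0955 726 ((0.5847413539886475, 0.12040318548679352), 0.017348475754261017) [0.5845 0.1202 0.0965]
0.097 928 ((0.5840619802474976, 0.12024381011724472), 0.016507403925061226) [0.5837 0.1208 0.0976]
0.0985 78 ((0.5812709927558899, 0.12370488047599792), 0.012854601256549358) [0.5842 0.1224 0.0988]
```

Call:
arm_command(
  commands=[0.0027, -0.0008, 0.01, 0, 0, -10, 1, 0, 0, 0.02, 0, 0, -10, 1, 0, 0, 0.02, 0, 0, -10, 1, 0, 0, 0.02, 0, 0, -10, 1, 0, 0, 0.02, 0, 0, 0, 1, 0, 0, 0.016, 0, 0, 0, 1, 0, 0, 0, 0, 0, 0, 1, 0, 0, 0, 0, 0, 0, 1],
)

```text
time: 12.15
tcp_pos: [0.5851, 0.1195, 0.0748]
ee_rot: [[-0.78, 0.626, 0.001], [0.626, 0.78, 0.0], [-0.001, 0.001, -1.0]]
force: [0.1, -0.6, 0.7]
opening: 0.0882
```

```bash
python3 - <<'E'
from h import *
w=viewer.capture('wrist'); save(w,'w7'); t=viewer.capture('top'); cv2.imwrite('pics/t7.png',cv2.resize(t['img'][140:240,130:290,::-1],None,fx=5,fy=5,interpolation=cv2.INTER_CUBIC)); s=arm.get_state(); R=s['ee_rot'];p=s['tcp_pos'];print(s['time'],p,R[:,0],s['joints'],s['force'],s['moment'])
E
```

```text
12.25 [0.58531742 0.11942217 0.07502648] [-0.77978511  0.62604653 -0.00096602] [  9.22926722  43.141784   -35.21365308 100.73573619  32.81892824
  46.70826447   9.40138381] [-0.24723779  0.37420024  0.0831775 ] [ 0.04412405 -0.11207594  0.01215092]
```

View pics/w7.png

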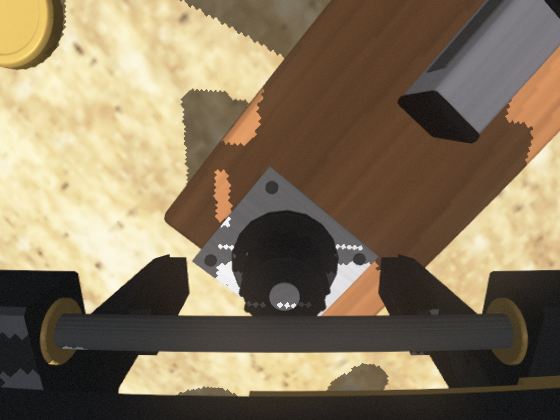

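View pics/t7.png

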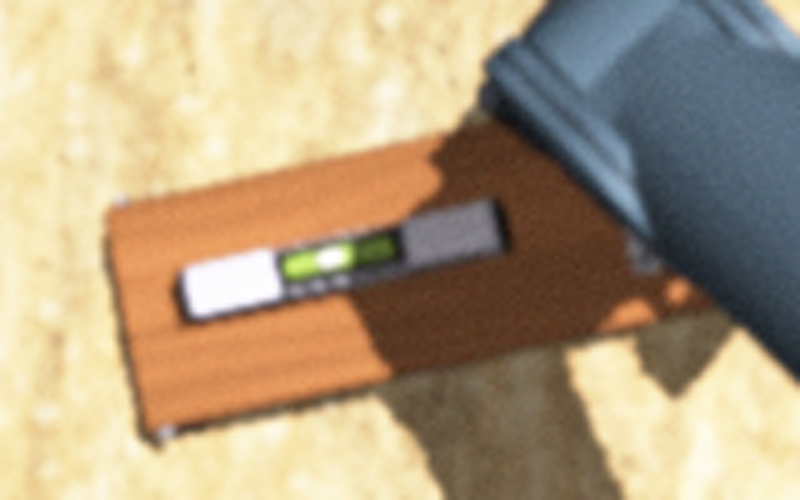

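Call:
arm_command(
  commands=[0, 0, 0.003, 0, 0, 0, 1, 0, 0, 0.0025, 0, 0, 0, 1, 0, 0, 0, 0, 0, 0, 1],
)

```text
time: 12.62
tcp_pos: [0.5845, 0.119, 0.0685]
ee_rot: [[-0.78, 0.626, -0.0], [0.626, 0.78, -0.0], [0.0, -0.0, -1.0]]
force: [-0.2, -0.2, -0.8]
opening: 0.0881
```

Call:
arm_command(
  commands=[0, 0, 0, 0, 0, 0, -1, 0, 0, 0, 0, 0, 0, -1, 0, 0, 0, 0, 0, 0, -1, 0, 0, 0, 0, 0, 0, -1, 0, 0, 0, 0, 0, 0, -1, 0, 0, 0, 0, 0, 0, -1, 0, 0, 0, 0, 0, 0, -1],
)

```text
time: 13.5
tcp_pos: [0.5849, 0.1194, 0.0688]
ee_rot: [[-0.78, 0.626, 0.0], [0.626, 0.78, 0.0], [-0.0, 0.001, -1.0]]
force: [0.5, -0.5, 0.1]
opening: 0.033
```

```bash
python3 - <<'E'
from h import *
w=viewer.capture('wrist'); save(w,'w8'); s=arm.get_state(); R=s['ee_rot'];p=s['tcp_pos'];print(s['time'],p,s['opening'],s['force'],s['moment'])
E
```

```text
13.55 [0.58487544 0.11935011 0.06879096] 0.03357864269373469 [ 1.03023072  1.60048096 -0.64913282] [ 0.23673896 -0.19664796  0.00879211]
```

View pics/w8.png

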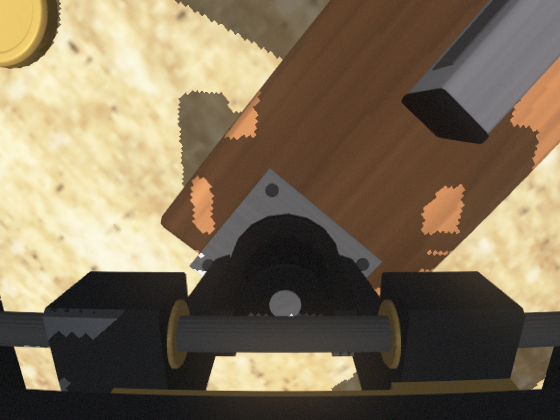

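Call:
arm_command(
  commands=[0, 0, 0.002, 0, 0, 0, -1, 0, 0, 0.002, 0, 0, 0, -1, 0, 0, 0, 0, 0, 0, -1],
)

```text
time: 13.92
tcp_pos: [0.585, 0.1192, 0.0648]
ee_rot: [[-0.78, 0.626, 0.001], [0.626, 0.78, 0.0], [-0.0, 0.0, -1.0]]
force: [0.3, -0.2, 3.9]
opening: 0.0336
```

Call:
arm_command(
  commands=[0, 0, 0.002, 0, 0, 0, -1, 0, 0, 0.002, 0, 0, 0, -1, 0, 0, 0, 0, 0, 0, -1],
)

```text
time: 14.3
tcp_pos: [0.5852, 0.1191, 0.0609]
ee_rot: [[-0.78, 0.626, 0.001], [0.626, 0.78, 0.0], [-0.001, 0.001, -1.0]]
force: [1.1, -1.2, 6.6]
opening: 0.0335
```

Call:
arm_command(
  commands=[0, 0, 0.001, 0, 0, 0, -1, 0, 0, 0.001, 0, 0, 0, -1, 0, 0, 0, 0, 0, 0, -1],
)

```text
time: 14.68
tcp_pos: [0.5854, 0.1191, 0.0592]
ee_rot: [[-0.78, 0.626, 0.001], [0.626, 0.78, 0.0], [-0.001, 0.001, -1.0]]
force: [0.9, -1.1, 8.0]
opening: 0.0333
```

Call:
arm_command(
  commands=[0, 0, 0.001, 0, 0, 0, -1, 0, 0, 0.001, 0, 0, 0, -1, 0, 0, 0, 0, 0, 0, -1],
)

```text
time: 15.05
tcp_pos: [0.5856, 0.119, 0.0573]
ee_rot: [[-0.78, 0.626, 0.002], [0.626, 0.78, -0.0], [-0.001, 0.001, -1.0]]
force: [1.3, -1.4, 7.6]
opening: 0.0333
```

Call:
arm_command(
  commands=[0, 0, 0.001, 0, 0, 0, -1, 0, 0, 0.001, 0, 0, 0, -1, 0, 0, 0, 0, 0, 0, -1],
)

```text
time: 15.42
tcp_pos: [0.5858, 0.119, 0.0555]
ee_rot: [[-0.78, 0.626, 0.002], [0.626, 0.78, -0.0], [-0.002, 0.001, -1.0]]
force: [-1.1, -1.2, 8.4]
opening: 0.033
```

```bash
cat >> h.py <<'E'
def tops(n):
    t=viewer.capture('top'); cv2.imwrite(f'pics/{n}.png',cv2.resize(t['img'][150:220,150:250,::-1],None,fx=8,fy=8,interpolation=cv2.INTER_CUBIC)); return t
E
python3 - <<'E'
from h import *
t=tops('t9'); w=viewer.capture('wrist'); save(w,'w9'); s=arm.get_state(); print(s['time'],s['tcp_pos'],s['opening'],s['force'],s['moment'])
E
```

```text
15.525 [0.58579606 0.11894639 0.05553587] 0.03349697812135139 [-0.01177378 -2.74687974  8.84594745] [ 0.15489307 -0.45969316  0.05388029]
```

View pics/t9.png

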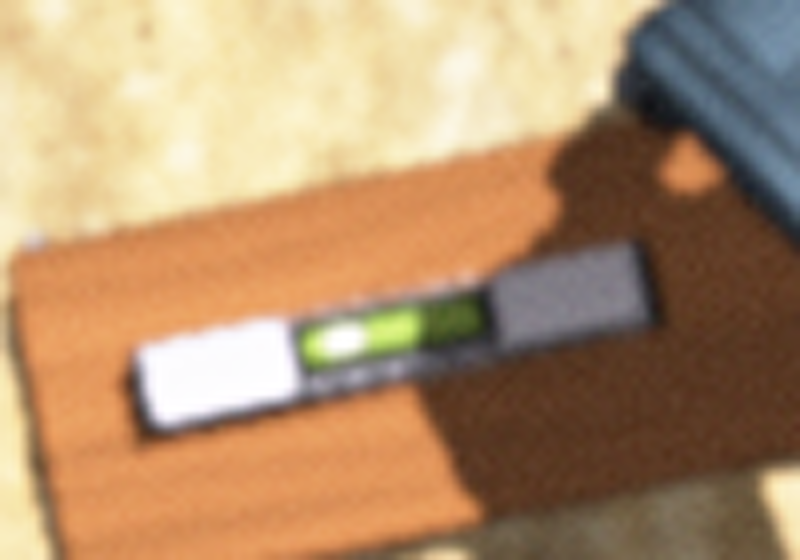

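View pics/w9.png

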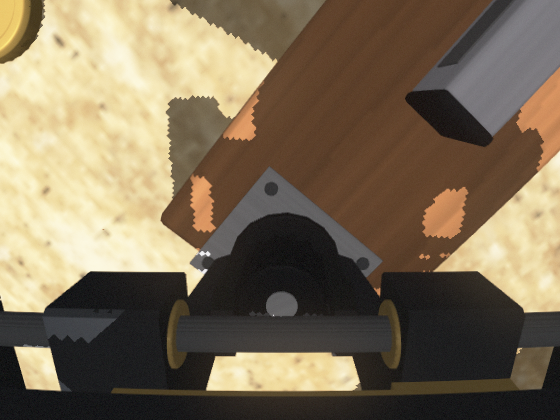

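```bash
cat >> h.py <<'E'
def boardfit(w):
    # fit plane in shelf-local coords over visible board points; report z at several local y and slope
    P=cloud(w); o=np.array([0.5568,0.2546]); a=np.radians(101.3); ey=np.array([np.cos(a),np.sin(a)]); ex=np.array([ey[1],-ey[0]])
    L=P[...,:2]-o; ly=L@ey; lx=L@ex
    m=(w['depth']>0)&(abs(lx)<.055)&(ly>-.155)&(ly<.155)&(P[...,2]>.03)&(P[...,2]<.085)
    for lo,hi in [(-.10,-.075),(-.075,-.05),(0,.04),(.09,.15)]:
        k=m&(ly>lo)&(ly<hi)&(abs(lx)>.018)
        if k.sum()>20: print('y',lo,hi,k.sum(),'z',np.median(P[k][:,2]).round(4))
E
python3 - <<'E'
from h import *
for n in ('wrist','top'):
    w=viewer.capture(n); boardfit(w)
w=viewer.capture('wrist'); s=arm.get_state();print(s['tcp_pos'],s['force'])
for r,c in [(300,282),(250,285),(190,262),(215,272)]: print((r,c),pt(w,r,c).round(4))
E
```

```text
y -0.1 -0.075 9085 z 0.049
y -0.075 -0.05 10055 z 0.0504
y 0 0.04 79 z 0.0538
y -0.1 -0.075 145 z 0.0478
y -0.075 -0.05 245 z 0.0497
y 0 0.04 433 z 0.0538
y 0.09 0.15 658 z 0.0598
[0.58577189 0.11895182 0.05552644] [ 0.87542901 -2.31997622  9.00442637]
(300, 282) [0.5825 0.1202 0.0856]
(250, 285) [0.5719 0.1301 0.0716]
(190, 262) [0.5501 0.1345 0.0488]
(215, 272) [0.5611 0.1315 0.0529]
```

Call:
arm_command(
  commands=[0, 0, 0.001, 0, 0, 0, -1, 0, 0, 0.001, 0, 0, 0, -1, 0, 0, 0, 0, 0, 0, -1],
)

```text
time: 16.05
tcp_pos: [0.5862, 0.1189, 0.0539]
ee_rot: [[-0.78, 0.626, 0.003], [0.626, 0.78, -0.0], [-0.002, 0.002, -1.0]]
force: [0.4, -3.5, 10.9]
opening: 0.033
```

```bash
python3 - <<'E'
from h import *
w=viewer.capture('wrist'); save(w,'w10');boardfit(w)
P=cloud(w); ok=(w['depth']>0)&(P[...,2]>.07)&(P[...,2]<.112)&(np.hypot(P[...,0]-.584,P[...,1]-.12)<.012)
print('knobtop',np.percentile(P[ok][:,2],[10,50,90]),ok.sum())
t=tops('t10');boardfit(t); s=arm.get_state();print(s['tcp_pos'],s['force'],s['moment'])
E
```

```text
y -0.1 -0.075 9129 z 0.0477
y -0.075 -0.05 10147 z 0.0493
y 0 0.04 57 z 0.0529
knobtop [0.08215137 0.08307736 0.08400155] 2297
y -0.1 -0.075 145 z 0.0467
y -0.075 -0.05 241 z 0.0481
y 0 0.04 435 z 0.0534
y 0.09 0.15 658 z 0.0598
[0.58615026 0.11897716 0.05394533] [ 0.64085262 -3.09078197 11.7181472 ] [ 0.11035387 -0.35227156  0.13442711]
```

View pics/t10.png

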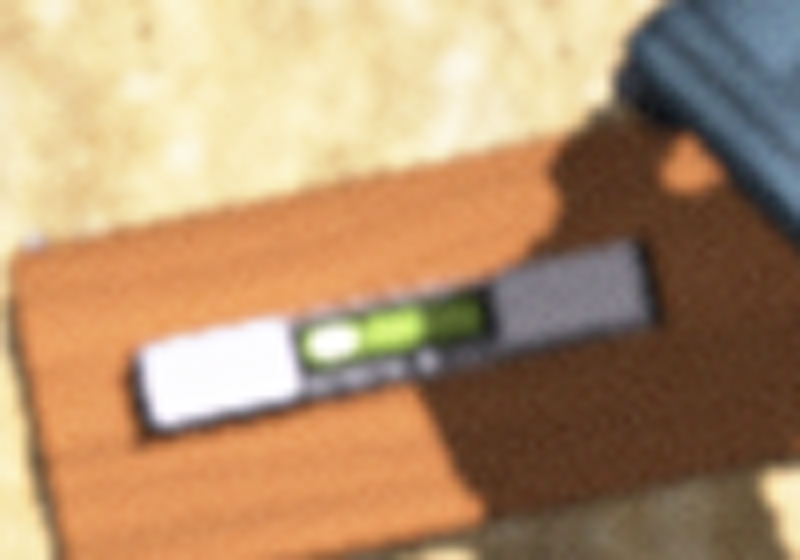

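Call:
arm_command(
  commands=[0, 0, -0.002, 0, 0, 0, -1, 0, 0, -0.002, 0, 0, 0, -1, 0, 0, 0, 0, 0, 0, -1, 0, 0, 0, 0, 0, 0, -1],
)

```text
time: 16.65
tcp_pos: [0.5856, 0.119, 0.0574]
ee_rot: [[-0.78, 0.626, 0.002], [0.626, 0.78, -0.0], [-0.001, 0.001, -1.0]]
force: [1.0, -0.8, 7.2]
opening: 0.0334
```

```bash
python3 - <<'E'
from h import *
w=viewer.capture('wrist'); save(w,'w11');boardfit(w)
P=cloud(w); ok=(w['depth']>0)&(P[...,2]>.07)&(P[...,2]<.112)&(np.hypot(P[...,0]-.584,P[...,1]-.12)<.012)
print('knobtop',np.percentile(P[ok][:,2],[10,50,90]),ok.sum())
t=tops('t11');boardfit(t); s=arm.get_state();print(s['tcp_pos'],s['force'],s['moment'],s['ee_rot'])
c=viewer.capture('scene');cv2.imwrite('pics/s11.png',cv2.resize(c['img'][150:270,180:340,::-1],None,fx=5,fy=5,interpolation=cv2.INTER_CUBIC))
E
```

```text
y -0.1 -0.075 9036 z 0.0505
y -0.075 -0.05 9965 z 0.0517
y 0 0.04 108 z 0.0548
knobtop [0.08551355 0.08637926 0.08731004] 2266
y -0.1 -0.075 147 z 0.0493
y -0.075 -0.05 238 z 0.0505
y 0 0.04 441 z 0.0547
y 0.09 0.15 657 z 0.06
[0.58555781 0.11892517 0.05731881] [ 0.7894664  -2.36591008  8.51530518] [ 0.09126145 -0.44956266 -0.01294792] [[-7.79757012e-01  6.26080305e-01  1.56680651e-03]
 [ 6.26080915e-01  7.79758086e-01 -1.25567252e-04]
 [-1.30034523e-03  8.83035710e-04 -9.99998765e-01]]
```

View pics/s11.png

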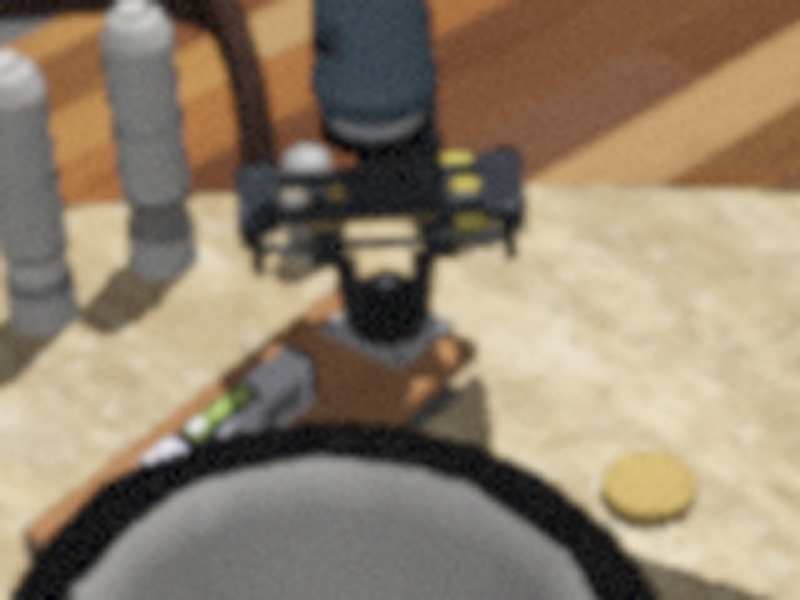

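View pics/w11.png

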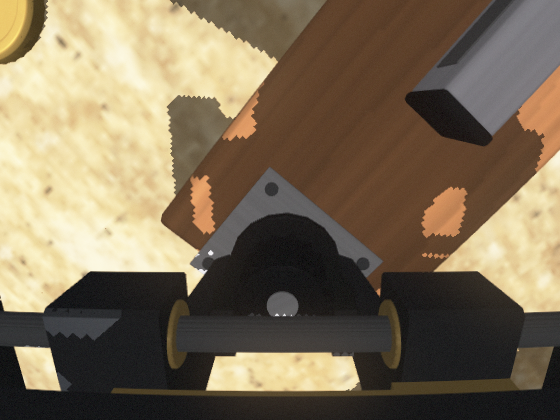

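Call:
arm_command(
  commands=[0, 0, 0.002, 0, 0, 0, -1, 0, 0, 0.002, 0, 0, 0, -1, 0, 0, 0, 0, 0, 0, -1, 0, 0, 0, 0, 0, 0, -1],
)

```text
time: 17.3
tcp_pos: [0.5862, 0.119, 0.054]
ee_rot: [[-0.78, 0.626, 0.003], [0.626, 0.78, -0.0], [-0.002, 0.002, -1.0]]
force: [0.3, -2.7, 12.8]
opening: 0.0332
```

```bash
cat >> h.py <<'E'
def kt():
    w=viewer.capture('wrist'); P=cloud(w); f=[]
    ok=(w['depth']>0)&(P[...,2]>.07)&(P[...,2]<.112)&(np.hypot(P[...,0]-.584,P[...,1]-.12)<.012)
    boardfit(w); f.append(arm.get_state()['force'])
    for i in range(3): viewer.capture('wrist'); f.append(arm.get_state()['force'])
    s=arm.get_state(); print('t',s['time'],'knobtop',np.median(P[ok][:,2]).round(4),'F',np.mean(f,0).round(2),np.std(f,0).round(2),'M',s['moment'].round(2),'tcp',s['tcp_pos'].round(4),'open',round(s['opening'],4))
E
python3 -c "
from h import *
kt()"
```

```text
y -0.1 -0.075 9119 z 0.0477
y -0.075 -0.05 10140 z 0.0493
y 0 0.04 54 z 0.0531
t 17.5 knobtop 0.0831 F [ 0.19 -2.81 11.97] [0.21 0.14 0.23] M [ 0.11 -0.34  0.08] tcp [0.5862 0.119  0.054 ] open 0.0334
```

Call:
arm_command(
  commands=[0, 0, 0.001, 0, 0, 0, -1, 0, 0, 0.001, 0, 0, 0, -1, 0, 0, 0, 0, 0, 0, -1, 0, 0, 0, 0, 0, 0, -1],
)

```text
time: 18.0
tcp_pos: [0.5866, 0.119, 0.0524]
ee_rot: [[-0.78, 0.626, 0.004], [0.626, 0.78, -0.0], [-0.003, 0.002, -1.0]]
force: [0.3, -1.9, 14.7]
opening: 0.0337
```

```bash
python3 -c "
from h import *
kt()"
```

```text
y -0.1 -0.075 9185 z 0.0466
y -0.075 -0.05 10252 z 0.0483
y 0 0.04 39 z 0.0522
t 18.2 knobtop 0.0817 F [-0.13 -3.   14.67] [0.29 0.59 0.72] M [ 0.03 -0.27  0.07] tcp [0.5866 0.119  0.0524] open 0.0334
```

Call:
arm_command(
  commands=[0, 0, -0.0014, 0, 0, 0, -1, 0, 0, -0.0006, 0, 0, 5, -1, 0, 0, -0.0006, 0, 0, 5, -1, 0, 0, -0.0006, 0, 0, 5, -1, 0, 0, -0.0006, 0, 0, 5, -1, 0, 0, 0, 0, 0, 0, -1, 0, 0, 0, 0, 0, 0, -1],
)

```text
time: 19.08
tcp_pos: [0.5856, 0.1184, 0.0554]
ee_rot: [[-0.518, 0.855, 0.001], [0.855, 0.518, -0.001], [-0.002, 0.001, -1.0]]
force: [0.3, -2.4, 10.4]
opening: 0.033
```

```bash
python3 -c "
from h import *
kt()"
```

```text
y -0.1 -0.075 9451 z 0.049
y -0.075 -0.05 10782 z 0.0504
y 0 0.04 111 z 0.0539
t 19.275 knobtop 0.0846 F [ 0.27 -2.37 10.17] [0.39 0.44 0.34] M [-0.32 -0.    0.1 ] tcp [0.5856 0.1184 0.0554] open 0.0333
```

Call:
arm_command(
  commands=[0, 0, 0, 0, 0, 5, -1, 0, 0, 0, 0, 0, 5, -1, 0, 0, 0, 0, 0, 5, -1, 0, 0, 0, 0, 0, 5, -1],
)

```text
time: 19.77
tcp_pos: [0.5851, 0.1183, 0.0554]
ee_rot: [[-0.193, 0.981, 0.0], [0.981, 0.193, -0.002], [-0.002, 0.0, -1.0]]
force: [-0.4, -2.9, 12.6]
opening: 0.0333
```

```bash
python3 -c "
from h import *
print(arm.get_state()['moment'])
kt(); t=tops('t12'); w=viewer.capture('wrist'); save(w,'w12')"
```

```text
[-0.4907572   0.50208693  0.35585934]
y -0.1 -0.075 9570 z 0.0492
y -0.075 -0.05 10976 z 0.0505
t 19.975 knobtop 0.0848 F [-0.8  -2.32 12.94] [0.28 0.74 0.31] M [-0.43  0.34  0.08] tcp [0.5854 0.1184 0.0556] open 0.0331
```

View pics/t12.png

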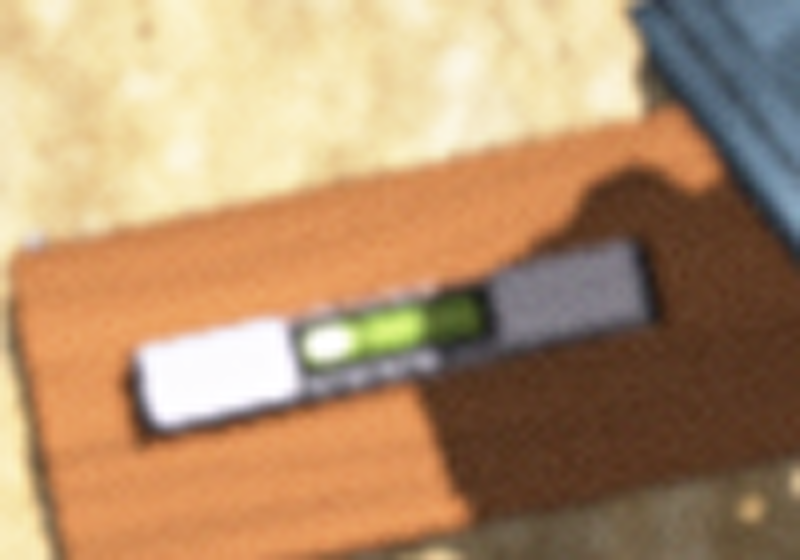

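View pics/w12.png

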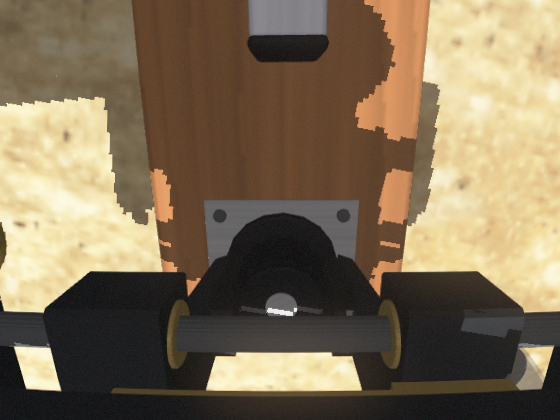

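Call:
arm_command(
  commands=[0, 0, -0.001, 0, 0, 8, -1, 0, 0, -0.001, 0, 0, 8, -1, 0, 0, -0.001, 0, 0, 8, -1, 0, 0, -0.001, 0, 0, 8, -1, 0, 0, -0.0008, 0, 0, 8, -1, 0, 0, 0, 0, 0, 0, -1, 0, 0, 0, 0, 0, 0, -1],
)

```text
time: 20.95
tcp_pos: [0.5851, 0.1193, 0.0604]
ee_rot: [[0.481, 0.877, 0.001], [0.877, -0.481, -0.0], [0.0, 0.001, -1.0]]
force: [-1.2, -0.9, 13.0]
opening: 0.0335
```

```bash
python3 -c "
from h import *
kt(); t=tops('t13'); boardfit(t); print(arm.get_state()['joints'])"
```

```text
y -0.1 -0.075 8863 z 0.0535
y -0.075 -0.05 9801 z 0.0544
y 0 0.04 631 z 0.0569
t 21.15 knobtop 0.09 F [-1.02 -0.76 13.34] [0.56 0.38 0.35] M [ 0.08  0.72 -0.02] tcp [0.5851 0.1193 0.0604] open 0.0332
y -0.1 -0.075 40 z 0.0527
y -0.075 -0.05 132 z 0.0539
y 0 0.04 435 z 0.0567
y 0.09 0.15 647 z 0.0604
[ -4.67047883  40.23930946 -15.33483644 101.78819326  15.42750186
  39.99278525 -57.1869906 ]
```

View pics/t13.png

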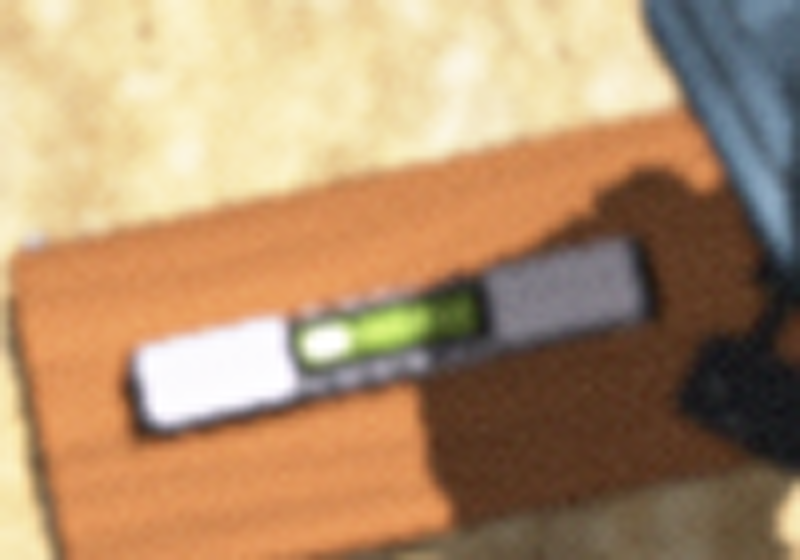

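Call:
arm_command(
  commands=[0, 0, -0.0015, 0, 0, 8, -1, 0, 0, -0.0012, 0, 0, 8, -1, 0, 0, -0.001, 0, 0, 8, -1, 0, 0, -0.001, 0, 0, 8, -1, 0, 0, 0, 0, 0, 0, -1, 0, 0, 0, 0, 0, 0, -1],
)

```text
time: 21.95
tcp_pos: [0.5848, 0.1204, 0.0651]
ee_rot: [[0.872, 0.489, 0.0], [0.489, -0.872, 0.001], [0.001, -0.001, -1.0]]
force: [-2.0, 1.3, 12.8]
opening: 0.0334
```

```bash
python3 -c "
from h import *
kt(); t=tops('t14'); boardfit(t); print(arm.get_state()['joints'])"
```

```text
y -0.1 -0.075 4846 z 0.0573
y -0.075 -0.05 5424 z 0.0578
y 0 0.04 819 z 0.0591
t 22.15 knobtop 0.0945 F [-1.72  1.35 12.15] [0.41 0.22 0.31] M [ 0.68  0.71 -0.02] tcp [0.5848 0.1204 0.065 ] open 0.0328
y -0.1 -0.075 38 z 0.0576
y -0.075 -0.05 122 z 0.057
y 0 0.04 432 z 0.0589
y 0.09 0.15 657 z 0.0612
[-10.4491985   39.0814695   -7.46740194 102.1142489    7.32740906
  39.22872066 -82.67189483]
```

View pics/t14.png

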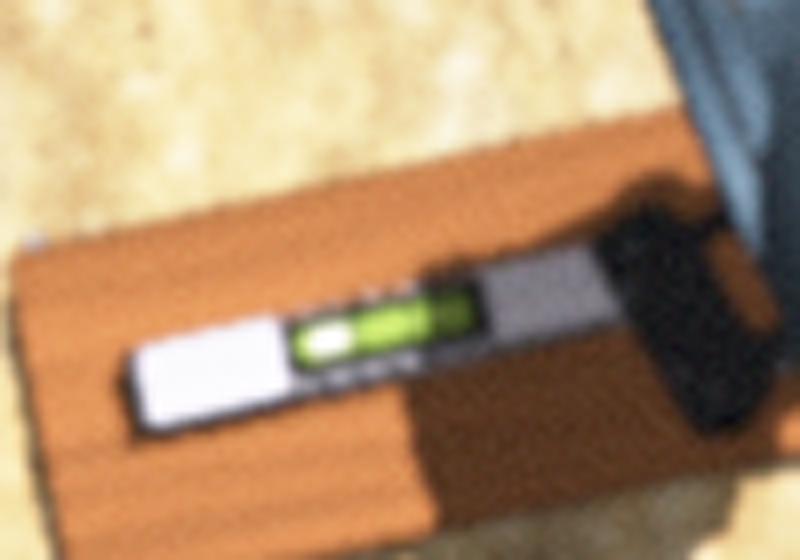

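Call:
arm_command(
  commands=[0, 0, 0, 0, 0, 0, -1, 0, 0, 0, 0, 0, 0, -1, 0, 0, 0, 0, 0, 0, -1, 0, 0, 0, 0, 0, 0, -1, 0, 0, 0, 0, 0, 0, -1, 0, 0, 0, 0, 0, 0, -1, 0, 0, 0, 0, 0, 0, -1, 0, 0, 0, 0, 0, 0, -1],
)

```text
time: 23.2
tcp_pos: [0.5848, 0.1204, 0.065]
ee_rot: [[0.872, 0.489, 0.0], [0.489, -0.872, 0.001], [0.001, -0.001, -1.0]]
force: [-2.3, 0.8, 12.3]
opening: 0.0334
```

```bash
python3 -c "
from h import *
kt(); t=tops('t15'); boardfit(t)"
```

```text
y -0.1 -0.075 4843 z 0.0573
y -0.075 -0.05 5412 z 0.0578
y 0 0.04 811 z 0.0591
t 23.4 knobtop 0.0945 F [-1.54  1.25 12.47] [0.6  0.35 0.35] M [ 0.66  0.74 -0.04] tcp [0.5848 0.1204 0.065 ] open 0.0333
y -0.1 -0.075 39 z 0.0565
y -0.075 -0.05 121 z 0.0568
y 0 0.04 436 z 0.0588
y 0.09 0.15 647 z 0.061
```

View pics/t15.png

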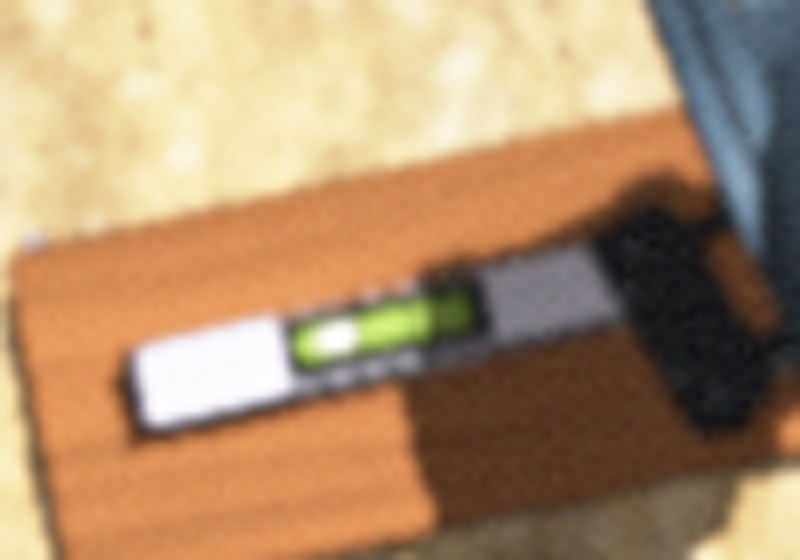

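Call:
arm_command(
  commands=[0, 0, -0.0012, 0, 0, 8, -1, 0, 0, -0.0011, 0, 0, 8, -1, 0, 0, -0.001, 0, 0, 8, -1, 0, 0, -0.001, 0, 0, 8, -1, 0, 0, -0.001, 0, 0, 8, -1, 0, 0, 0, 0, 0, 0, -1],
)

```text
time: 24.2
tcp_pos: [0.5842, 0.1218, 0.07]
ee_rot: [[0.983, -0.186, -0.001], [-0.186, -0.983, 0.002], [-0.001, -0.002, -1.0]]
force: [-2.9, 3.3, 10.6]
opening: 0.0338
```

Call:
arm_command(
  commands=[0, 0, 0, 0, 0, 0, -1, 0, 0, 0, 0, 0, 0, -1, 0, 0, 0, 0, 0, 0, -1, 0, 0, 0, 0, 0, 0, -1, 0, 0, 0, 0, 0, 0, -1, 0, 0, 0, 0, 0, 0, -1, 0, 0, 0, 0, 0, 0, -1, 0, 0, 0, 0, 0, 0, -1],
)

```text
time: 25.2
tcp_pos: [0.5843, 0.1218, 0.07]
ee_rot: [[0.983, -0.185, -0.0], [-0.185, -0.983, 0.003], [-0.001, -0.003, -1.0]]
force: [-2.5, 4.4, 10.9]
opening: 0.0335
```

```bash
python3 -c "
from h import *
kt(); t=tops('t16'); boardfit(t);print(arm.get_state()['joints'])"
```

```text
y -0.1 -0.075 4973 z 0.0613
y -0.075 -0.05 2654 z 0.0614
y 0 0.04 404 z 0.0615
t 25.4 knobtop 0.0994 F [-2.54  5.11 10.18] [0.43 0.78 0.57] M [ 1.02  0.63 -0.07] tcp [0.5843 0.1219 0.07  ] open 0.0337
y -0.075 -0.05 84 z 0.0605
y 0 0.04 435 z 0.0612
y 0.09 0.15 648 z 0.0616
[ -17.95008944   38.41799999    2.65737003  102.54404231   -2.87577628
   39.08385345 -114.28771501]
```

View pics/t16.png

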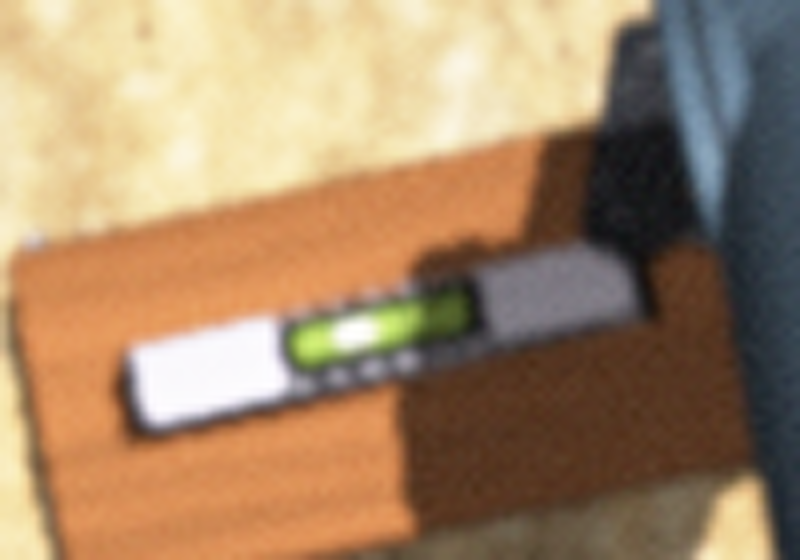

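Call:
arm_command(
  commands=[0, -0.0003, -0.0007, 0, 0, 7, -1, 0, -0.0003, -0.0007, 0, 0, 7, -1, 0, -0.0003, -0.0007, 0, 0, 7, -1, 0, -0.0003, -0.0007, 0, 0, 7, -1, 0, -0.0003, -0.0007, 0, 0, 7, -1, 0, 0, 0, 0, 0, 0, -1],
)

```text
time: 26.2
tcp_pos: [0.5847, 0.1231, 0.0735]
ee_rot: [[0.699, -0.716, -0.001], [-0.716, -0.699, 0.002], [-0.002, -0.001, -1.0]]
force: [-2.2, 4.3, 11.9]
opening: 0.0333
```

Call:
arm_command(
  commands=[0, 0, 0, 0, 0, 0, -1, 0, 0, 0, 0, 0, 0, -1, 0, 0, 0, 0, 0, 0, -1, 0, 0, 0, 0, 0, 0, -1, 0, 0, 0, 0, 0, 0, -1, 0, 0, 0, 0, 0, 0, -1, 0, 0, 0, 0, 0, 0, -1, 0, 0, 0, 0, 0, 0, -1],
)

```text
time: 27.2
tcp_pos: [0.5848, 0.1231, 0.0735]
ee_rot: [[0.699, -0.715, -0.001], [-0.715, -0.699, 0.003], [-0.003, -0.001, -1.0]]
force: [-2.7, 5.0, 10.3]
opening: 0.0331
```

```bash
python3 -c "
from h import *
kt(); t=tops('t17'); boardfit(t);print(arm.get_state()['joints']); w=viewer.capture('wrist'); save(w,'w17')"
```

```text
y -0.1 -0.075 2235 z 0.0642
y -0.075 -0.05 494 z 0.064
t 27.4 knobtop 0.1029 F [-2.33  5.49 10.78] [0.21 0.34 0.62] M [0.98 0.85 0.  ] tcp [0.5848 0.1231 0.0735] open 0.0334
y -0.075 -0.05 30 z 0.063
y 0 0.04 439 z 0.0623
y 0.09 0.15 642 z 0.0622
[ -24.67026294   38.68309425   11.7650756   102.78180583  -11.7704724
   39.7326434  -141.97647421]
```

View pics/t17.png

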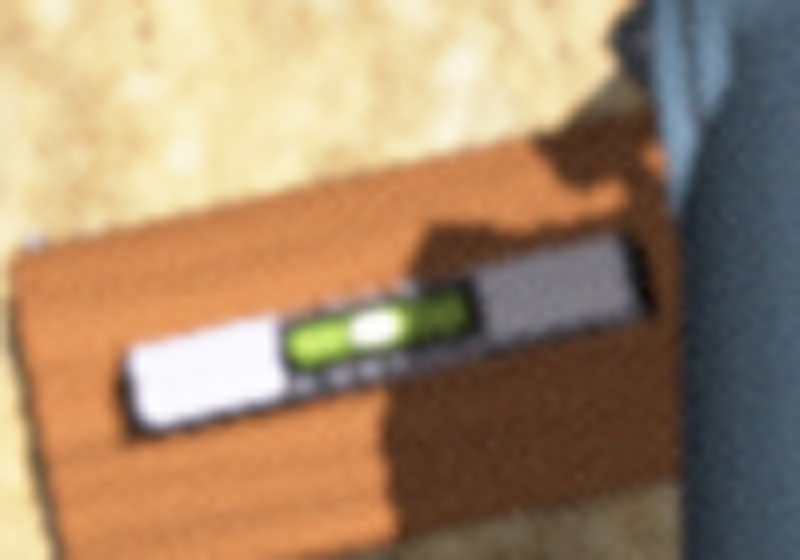

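View pics/w17.png

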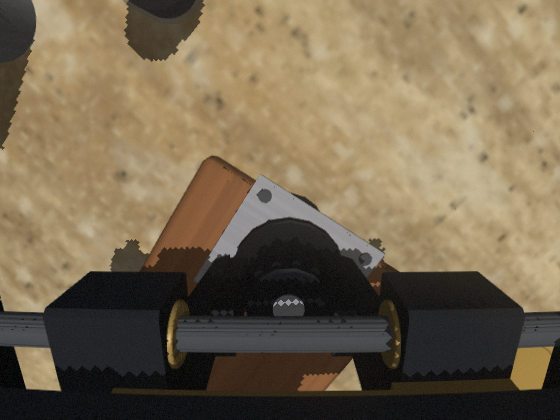

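Call:
arm_command(
  commands=[0, 0, 0.001, 0, 0, 0, -1, 0, 0, 0, 0, 0, 0, -1, 0, 0, 0, 0, 0, 0, -1],
)

```text
time: 27.88
tcp_pos: [0.585, 0.1231, 0.0727]
ee_rot: [[0.699, -0.715, -0.001], [-0.715, -0.699, 0.003], [-0.003, -0.002, -1.0]]
force: [-3.8, 4.6, 12.1]
opening: 0.0334
```

```bash
python3 -c "
from h import *
kt()"
```

```text
y -0.1 -0.075 2230 z 0.0635
y -0.075 -0.05 456 z 0.0634
t 28.075 knobtop 0.1021 F [-2.63  5.06 12.07] [0.41 0.27 0.25] M [ 0.96  0.83 -0.  ] tcp [0.585  0.1231 0.0727] open 0.0334
```

Call:
arm_command(
  commands=[0, 0, 0.001, 0, 0, 0, -1, 0, 0, 0, 0, 0, 0, -1, 0, 0, 0, 0, 0, 0, -1],
)

```text
time: 28.45
tcp_pos: [0.5851, 0.123, 0.0719]
ee_rot: [[0.699, -0.715, -0.0], [-0.715, -0.699, 0.003], [-0.002, -0.002, -1.0]]
force: [-3.6, 4.1, 12.9]
opening: 0.0332
```

```bash
python3 -c "
from h import *
kt()"
```

```text
y -0.1 -0.075 2240 z 0.0629
y -0.075 -0.05 439 z 0.0628
t 28.65 knobtop 0.1013 F [-2.76  4.89 13.44] [0.08 0.23 0.37] M [1.   0.82 0.03] tcp [0.5851 0.123  0.0719] open 0.0332
```

Call:
arm_command(
  commands=[0, 0, -0.0012, 0, 0, 6.5, -1, 0, 0, -0.001, 0, 0, 6.5, -1, 0, 0, 0, 0, 0, 0, -1, 0, 0, 0, 0, 0, 0, -1, 0, 0, 0, 0, 0, 0, -1, 0, 0, 0, 0, 0, 0, -1, 0, 0, 0, 0, 0, 0, -1, 0, 0, 0, 0, 0, 0, -1, 0, 0, 0, 0, 0, 0, -1, 0, 0, 0, 0, 0, 0, -1],
)

```text
time: 29.9
tcp_pos: [0.5849, 0.1225, 0.0738]
ee_rot: [[0.521, -0.854, -0.001], [-0.854, -0.521, 0.002], [-0.002, -0.0, -1.0]]
force: [-2.8, 4.6, 11.9]
opening: 0.033
```

Call:
arm_command(
  commands=[0, 0, 0, 0, 0, 0, -1, 0, 0, 0, 0, 0, 0, -1, 0, 0, 0, 0, 0, 0, -1, 0, 0, 0, 0, 0, 0, -1, 0, 0, 0, 0, 0, 0, -1, 0, 0, 0, 0, 0, 0, -1],
)

```text
time: 30.65
tcp_pos: [0.5849, 0.1225, 0.0738]
ee_rot: [[0.521, -0.854, -0.001], [-0.854, -0.521, 0.002], [-0.002, -0.0, -1.0]]
force: [-2.8, 3.7, 12.6]
opening: 0.0331
```

```bash
cat >> h.py <<'E'
def bub(name,n=4):
    ims=[viewer.capture('top')['img'].astype(float) for _ in range(n)]
    im=np.mean(ims,0)
    cv2.imwrite(f'pics/{name}.png',cv2.resize(im[165:205,160:236,::-1].clip(0,255).astype(np.uint8),None,fx=10,fy=10,interpolation=cv2.INTER_CUBIC))
    np.save(f'pics/{name}.npy',im)
E
python3 -c "
from h import *
kt(); bub('b1'); print(arm.get_state()['joints'])
c=np.mean([viewer.capture('scene')['img'].astype(float) for _ in range(3)],0); np.save('pics/s18.npy',c)
cv2.imwrite('pics/s18.png',cv2.resize(c[210:255,200:255,::-1].clip(0,255).astype(np.uint8),None,fx=13,fy=13,interpolation=cv2.INTER_CUBIC))"
```

```text
y -0.1 -0.075 2164 z 0.0644
y -0.075 -0.05 432 z 0.0642
t 30.85 knobtop 0.1032 F [-2.83  3.29 11.83] [0.16 0.36 0.51] M [0.78 0.72 0.4 ] tcp [0.5849 0.1225 0.0738] open 0.0334
[ -27.08413495   39.0272762    15.17144302  102.93625758  -15.05056355
   40.0260811  -152.16016458]
```

View pics/b1.png

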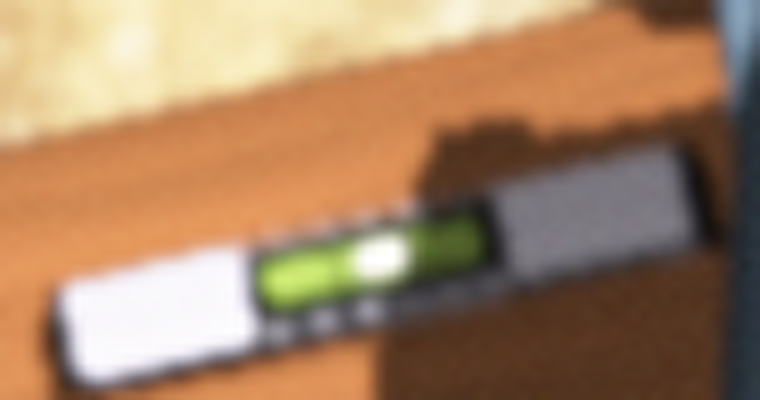

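View pics/s18.png

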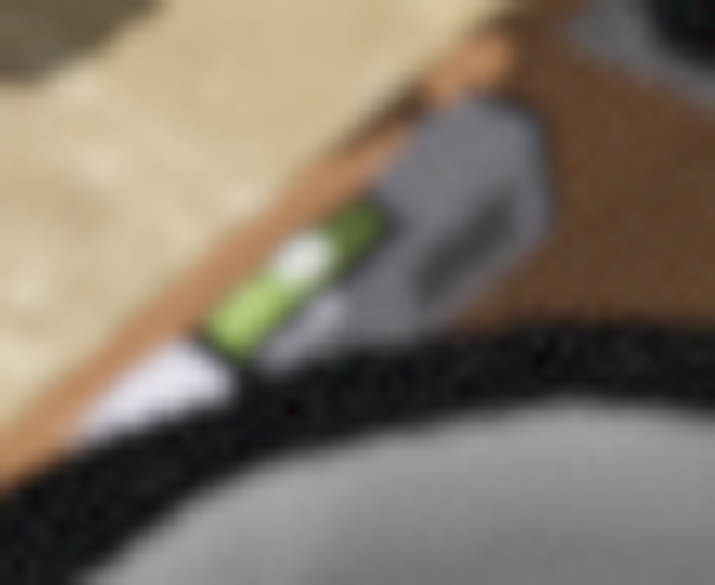

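```bash
cat >> h.py <<'E'
from scipy.ndimage import map_coordinates
def prof(im,a,b,half=1.2,n=121,ext=0.25):
    a=np.array(a,float);b=np.array(b,float);u=np.linspace(-ext,1+ext,n);d=(b-a);L=np.linalg.norm(d);nn=np.array([-d[1],d[0]])/L
    out=0
    for o in np.linspace(-half,half,7):
        p=a+np.outer(u,d)+o*nn
        out=out+np.stack([map_coordinates(im[...,k],[p[:,1],p[:,0]],order=3) for k in range(3)],-1)
    return u*L,out/7
E
python3 - <<'E'
from h import *
im=np.load('pics/b1.npy')
def cr(x,y,f,c0,r0): return ((x+.5)/f-.5+c0,(y+.5)/f-.5+r0)
a=cr(257,285,10,160,165);b=cr(487,233,10,160,165)
s,p=prof(im,a,b)
for i in range(0,121,2): print(round(s[i],2),p[i].astype(int))
im=np.load('pics/s18.npy')
a=cr(222,345,13,200,210);b=cr(372,208,13,200,210)
s,p=prof(im,a,b,.8)
print()
for i in range(0,121,3): print(round(s[i],2),p[i].astype(int))
E
```

```text
-5.9 [249 247 251]
-5.31 [249 247 251]
-4.72 [249 248 251]
-4.13 [249 248 251]
-3.54 [250 248 252]
-2.95 [250 248 252]
-2.36 [247 244 250]
-1.77 [231 226 238]
-1.18 [194 189 202]
-0.59 [146 146 146]
0.0 [121 131  99]
0.59 [133 154  82]
1.18 [158 186  86]
1.77 [179 209  98]
2.36 [191 220 106]
2.95 [195 224 108]
3.54 [195 224 108]
4.13 [195 224 109]
4.72 [195 224 109]
5.31 [194 223 109]
5.9 [192 222 108]
6.48 [189 219 106]
7.07 [182 211 101]
7.66 [173 202  96]
8.25 [171 199  96]
8.84 [179 205 107]
9.43 [193 214 133]
10.02 [213 226 170]
10.61 [231 237 208]
11.2 [242 244 233]
11.79 [247 247 241]
12.38 [248 248 242]
12.97 [248 249 242]
13.56 [248 249 241]
14.15 [240 240 229]
14.74 [213 215 197]
15.33 [172 179 150]
15.92 [133 144 102]
16.51 [107 122  69]
17.1 [ 92 109  51]
17.69 [ 83 100  44]
18.27 [79 95 42]
18.86 [78 93 42]
19.45 [78 93 42]
20.04 [78 94 42]
20.63 [77 93 41]
21.22 [75 90 40]
21.81 [70 84 38]
22.4 [58 70 32]
22.99 [42 50 26]
23.58 [33 36 26]
24.17 [39 39 39]
24.76 [60 58 63]
25.35 [86 84 91]
25.94 [106 104 112]
26.53 [118 115 123]
27.12 [122 119 128]
27.71 [123 120 129]
28.3 [124 121 129]
28.89 [124 120 129]
29.48 [123 119 128]

-3.91 [219 218 226]
-3.32 [217 216 224]
-2.73 [206 205 214]
-2.15 [180 180 188]
-1.56 [139 139 147]
-0.98 [ 99 101 100]
-0.39 [86 94 70]
0.2 [105 120  71]
0.78 [133 151  87]
1.37 [152 172 100]
1.95 [161 182 108]
2.54 [164 185 111]
3.13 [166 186 112]
3.71 [167 187 113]
4.3 [167 187 112]
4.88 [164 184 111]
5.47 [161 180 111]
6.06 [162 180 118]
6.64 [170 186 136]
7.23 [181 192 156]
7.81 [190 198 174]
8.4 [195 201 185]
8.99 [198 202 189]
9.57 [194 199 186]
10.16 [182 188 172]
10.74 [162 170 148]
11.33 [137 147 115]
11.92 [112 123  83]
12.5 [ 97 109  65]
13.09 [ 92 104  58]
13.67 [ 89 101  55]
14.26 [85 97 54]
14.85 [81 90 53]
15.43 [77 82 57]
16.02 [80 80 70]
16.6 [91 89 88]
17.19 [104 102 106]
17.78 [114 111 117]
18.36 [118 114 121]
18.95 [119 116 122]
19.53 [119 117 123]
```

Call:
arm_command(
  commands=[0, 0, 0.0008, 0, 0, -5, -1, 0, 0, 0.0008, 0, 0, -5, -1, 0, 0, 0, 0, 0, 0, -1, 0, 0, 0, 0, 0, 0, -1, 0, 0, 0, 0, 0, 0, -1, 0, 0, 0, 0, 0, 0, -1, 0, 0, 0, 0, 0, 0, -1, 0, 0, 0, 0, 0, 0, -1, 0, 0, 0, 0, 0, 0, -1, 0, 0, 0, 0, 0, 0, -1],
)

```text
time: 32.45
tcp_pos: [0.5852, 0.1224, 0.0724]
ee_rot: [[0.661, -0.751, -0.0], [-0.751, -0.661, 0.002], [-0.002, -0.001, -1.0]]
force: [-2.1, 3.0, 13.5]
opening: 0.0335
```

Call:
arm_command(
  commands=[0, 0, 0, 0, 0, 0, -1, 0, 0, 0, 0, 0, 0, -1, 0, 0, 0, 0, 0, 0, -1, 0, 0, 0, 0, 0, 0, -1, 0, 0, 0, 0, 0, 0, -1, 0, 0, 0, 0, 0, 0, -1, 0, 0, 0, 0, 0, 0, -1, 0, 0, 0, 0, 0, 0, -1],
)

```text
time: 33.45
tcp_pos: [0.5852, 0.1223, 0.0724]
ee_rot: [[0.661, -0.751, -0.0], [-0.751, -0.661, 0.002], [-0.002, -0.001, -1.0]]
force: [-2.9, 2.5, 11.8]
opening: 0.0331
```

```bash
python3 - <<'E'
from h import *
kt(); bub('b2',6); print(arm.get_state()['joints'][6])
c=np.mean([viewer.capture('scene')['img'].astype(float) for _ in range(3)],0); np.save('pics/s19.npy',c)
im=np.load('pics/b2.npy')
def cr(x,y,f,c0,r0): return ((x+.5)/f-.5+c0,(y+.5)/f-.5+r0)
s,p=prof(im,cr(257,285,10,160,165),cr(487,233,10,160,165))
for i in range(14,112,2): print(round(s[i],2),p[i].astype(int))
s,p=prof(c,cr(222,345,13,200,210),cr(372,208,13,200,210),.8)
print()
for i in range(0,121,4): print(round(s[i],2),p[i].astype(int))
E
```

```text
y -0.1 -0.075 2217 z 0.0632
y -0.075 -0.05 387 z 0.0631
t 33.65 knobtop 0.1017 F [-3.14  3.38 12.68] [0.12 0.56 0.46] M [0.76 0.69 0.13] tcp [0.5852 0.1224 0.0724] open 0.0336
-144.28365619849797
-1.77 [233 228 239]
-1.18 [197 191 206]
-0.59 [146 145 150]
0.0 [116 124 101]
0.59 [122 141  78]
1.18 [148 175  81]
1.77 [173 203  94]
2.36 [187 217 103]
2.95 [193 223 107]
3.54 [194 224 109]
4.13 [194 223 108]
4.72 [194 222 108]
5.31 [194 223 108]
5.9 [193 222 108]
6.48 [189 219 105]
7.07 [181 211 100]
7.66 [173 201  96]
8.25 [171 198  97]
8.84 [179 205 108]
9.43 [195 216 136]
10.02 [216 228 175]
10.61 [233 238 212]
11.2 [243 244 235]
11.79 [247 247 241]
12.38 [248 248 242]
12.97 [248 248 242]
13.56 [248 248 241]
14.15 [240 241 228]
14.74 [217 222 197]
15.33 [182 193 154]
15.92 [146 161 108]
16.51 [118 136  73]
17.1 [100 118  55]
17.69 [ 88 105  47]
18.27 [80 96 43]
18.86 [77 92 41]
19.45 [78 93 41]
20.04 [79 94 42]
20.63 [79 94 42]
21.22 [78 92 41]
21.81 [73 87 40]
22.4 [63 75 35]
22.99 [46 56 27]
23.58 [34 39 25]
24.17 [37 37 35]
24.76 [55 53 58]
25.35 [82 80 85]
25.94 [105 102 108]
26.53 [118 114 122]

-3.91 [218 217 224]
-3.13 [212 211 219]
-2.34 [187 186 194]
-1.56 [135 134 142]
-0.78 [89 94 83]
0.0 [101 116  69]
0.78 [140 159  92]
1.56 [161 181 108]
2.34 [168 189 114]
3.13 [170 190 115]
3.91 [170 191 116]
4.69 [167 188 114]
5.47 [163 183 114]
6.25 [167 183 127]
7.03 [181 192 156]
7.81 [195 201 181]
8.59 [203 207 193]
9.38 [201 205 192]
10.16 [188 194 177]
10.94 [159 169 140]
11.72 [123 134  96]
12.5 [ 97 109  64]
13.28 [ 91 103  57]
14.06 [88 99 56]
14.85 [83 91 56]
15.63 [79 82 65]
16.41 [88 87 88]
17.19 [104 103 108]
17.97 [114 113 119]
18.75 [117 116 122]
19.53 [116 115 121]
```

View pics/b2.png

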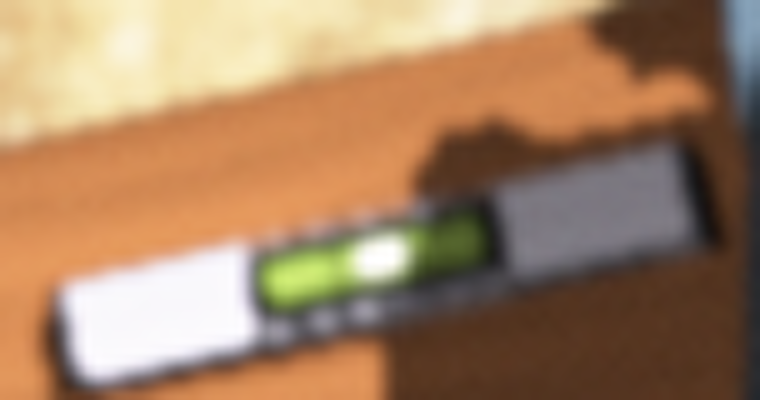

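Call:
arm_command(
  commands=[0, 0, 0, 0, 0, 0, -1, 0, 0, 0, 0, 0, 0, -1, 0, 0, 0, 0, 0, 0, -1, 0, 0, 0, 0, 0, 0, -1, 0, 0, 0, 0, 0, 0, -1, 0, 0, 0, 0, 0, 0, -1, 0, 0, 0, 0, 0, 0, -1, 0, 0, 0, 0, 0, 0, -1],
)

```text
time: 35.1
tcp_pos: [0.5852, 0.1224, 0.0724]
ee_rot: [[0.661, -0.751, -0.0], [-0.751, -0.661, 0.002], [-0.002, -0.001, -1.0]]
force: [-3.3, 3.6, 11.7]
opening: 0.0332
```

```bash
cat >> h.py <<'E'
def cr(x,y,f,c0,r0): return ((x+.5)/f-.5+c0,(y+.5)/f-.5+r0)
def cross(s,v,lev,rng,up):
    idx=[i for i in range(len(s)-1) if rng[0]<s[i]<rng[1] and ((v[i]-lev)*(v[i+1]-lev)<=0) and ((v[i+1]>v[i])==up)]
    return [round(s[i]+(lev-v[i])/(v[i+1]-v[i])*(s[i+1]-s[i]),2) for i in idx]
def report(im):
    s,p=prof(im,cr(257,285,10,160,165),cr(487,233,10,160,165),n=401)
    r=p[:,2]/p[:,1]  # blue/green ratio: illumination independent, high for white
    print('edges barL',cross(s,p[:,0],185,(-3,1),False),'barR',cross(s,p[:,0],78,(23,28),True),'innerL',cross(s,p[:,1],165,(-.5,3),True),'innerR',cross(s,p[:,1],66,(21,24),False))
    print('bubble B/G .7:',cross(s,r,.7,(4,20),True),cross(s,r,.7,(4,20),False),' .6:',cross(s,r,.6,(4,20),True),cross(s,r,.6,(4,20),False),' .8:',cross(s,r,.8,(4,20),True),cross(s,r,.8,(4,20),False))
E
python3 - <<'E'
from h import *
kt(); bub('b3',6)
for n in ('b1','b2','b3'): print(n); report(np.load(f'pics/{n}.npy'))
E
```

```text
y -0.1 -0.075 2223 z 0.0632
y -0.075 -0.05 363 z 0.0631
t 35.3 knobtop 0.1017 F [-2.84  3.1  12.32] [0.42 0.71 0.42] M [0.74 0.69 0.19] tcp [0.5852 0.1223 0.0724] open 0.0332
b1
edges barL [np.float64(-1.06)] barR [np.float64(25.15)] innerL [np.float64(0.77)] innerR [np.float64(22.53)]
bubble B/G .7: [np.float64(9.78)] [np.float64(15.94)]  .6: [np.float64(9.32)] [np.float64(16.34)]  .8: [np.float64(10.22)] [np.float64(15.52)]
b2
edges barL [np.float64(-1.03)] barR [np.float64(25.26)] innerL [np.float64(1.0)] innerR [np.float64(22.7)]
bubble B/G .7: [np.float64(9.73)] [np.float64(15.79)]  .6: [np.float64(9.28)] [np.float64(16.22)]  .8: [np.float64(10.16)] [np.float64(15.31)]
b3
edges barL [np.float64(-1.03)] barR [np.float64(25.26)] innerL [np.float64(0.98)] innerR [np.float64(22.68)]
bubble B/G .7: [np.float64(9.58)] [np.float64(15.86)]  .6: [np.float64(9.12)] [np.float64(16.32)]  .8: [np.float64(10.02)] [np.float64(15.38)]
```

```bash
cat > fit.py <<'E'
from h import *
from scipy.optimize import least_squares
from scipy.special import erf
def fit(im,a,b,half,pxmm,x0c,verbose=True,hb0=6.0):
    s,p=prof(im,a,b,half,n=241,ext=.12)
    # params: c (centre px), hf half inner frame px, se shadow edge, sigma_shadow, sb blur, cb bubble centre px, hb half bubble px, k shadow factor(3), green(3), white bubble(3), frame dark(3), line darkness, linewidth fixed 1mm
    def st(x,e,sg): return .5*(1+erf((x-e)/sg/np.sqrt(2)))
    xf=np.linspace(s[0]-4,s[-1]+4,900); dx=xf[1]-xf[0]
    def model(q):
        c,hf,se,ss,sb,cb,hb,ld=q[:8]; k=q[8:11];g=q[11:14];w=q[14:17]
        ill=1-(1-k)[None]*st(xf,se,ss)[:,None]
        inb=(st(xf,cb-hb,.25)*(1-st(xf,cb+hb,.25)))
        inv=(st(xf,c-hf,.1)*(1-st(xf,c+hf,.1)))
        alb=(g[None]*(1-inb)[:,None]+w[None]*inb[:,None])
        L=9/pxmm; lw=.5/pxmm
        line=sum(st(xf,c+sg*L-lw,.1)*(1-st(xf,c+sg*L+lw,.1)) for sg in(-1,1))
        alb=alb*(1-ld*line)[:,None]
        y=ill*alb*inv[:,None]+ (1-inv)[:,None]*20
        from scipy.ndimage import gaussian_filter1d
        y=gaussian_filter1d(y,sb/dx,axis=0)
        return np.stack([np.interp(s,xf,np.minimum(y[:,j],248)) for j in range(3)],-1)
    m=(s>1.2*x0c['m'])&(s<x0c['M'])
    q0=np.r_[x0c['c'],x0c['hf'],x0c['se'],.5,.7,x0c['cb'],hb0/pxmm,.7,[.4,.4,.4],[195,224,108],[255,255,250]]
    lo=np.r_[x0c['c']-2,x0c['hf']-1.5,x0c['se']-4,.05,.3,x0c['cb']-4,3/pxmm,0,[.2]*3,[100]*3,[180]*3]
    hi=np.r_[x0c['c']+2,x0c['hf']+1.5,x0c['se']+4,2,1.5,x0c['cb']+4,9/pxmm,1,[.9]*3,[250]*3,[420]*3]
    r=least_squares(lambda q:(model(q)-p)[m].ravel(),q0,bounds=(lo,hi))
    q=r.x; print('c %.2f hf %.2f se %.2f ss %.2f blur %.2f cb %.2f hb %.2f ld %.2f'%tuple(q[:8]),'k',q[8:11].round(2),'g',q[11:14].round(),'w',q[14:17].round(),'rms',np.sqrt(np.mean(r.fun**2)).round(2),'=> offset px %.2f mm %.2f'%(q[5]-q[0],(q[5]-q[0])*pxmm))
A=cr(257,285,10,160,165),cr(487,233,10,160,165)
T0=dict(c=11.8,hf=11,se=14.5,cb=12.8,m=.8,M=22)
if __name__=='__main__':
    for n in('b1','b2','b3'): fit(np.load(f'pics/{n}.npy'),*A,1.2,2.5,T0)
    B=cr(222,345,13,200,210),cr(372,208,13,200,210)
    for n in('s18','s19'): fit(np.load(f'pics/{n}.npy'),*B,.8,3.7,dict(c=7.5,hf=7.3,se=10.,cb=9,m=.5,M=14.5))
E
python3 fit.py
```

```text
c 11.94 hf 11.46 se 16.01 ss 0.50 blur 0.86 cb 12.80 hb 2.70 ld 0.68 k [0.4  0.42 0.38] g [194. 224. 108.] w [251. 250. 246.] rms 1.98 => offset px 0.86 mm 2.16
c 11.99 hf 11.37 se 16.34 ss 0.45 blur 0.87 cb 12.70 hb 2.69 ld 0.67 k [0.41 0.42 0.39] g [193. 223. 107.] w [251. 250. 246.] rms 1.64 => offset px 0.71 mm 1.78
c 12.05 hf 11.45 se 16.44 ss 0.33 blur 0.87 cb 12.69 hb 2.82 ld 0.65 k [0.41 0.42 0.39] g [192. 223. 107.] w [251. 250. 245.] rms 1.73 => offset px 0.64 mm 1.61
c 8.70 hf 8.61 se 11.45 ss 0.05 blur 0.95 cb 9.12 hb 2.11 ld 0.42 k [0.53 0.53 0.49] g [166. 187. 111.] w [200. 205. 194.] rms 1.15 => offset px 0.43 mm 1.57
c 8.79 hf 8.76 se 11.59 ss 0.05 blur 0.89 cb 9.01 hb 2.14 ld 0.51 k [0.52 0.52 0.48] g [169. 191. 114.] w [204. 209. 197.] rms 1.01 => offset px 0.22 mm 0.83
```

```bash
cat > fit2.py <<'E'
from fit import *
for n,cb,se in(('t15',5.5,15.),('t16',8.5,15),('t17',11.5,15)):
    im=cv2.imread(f'pics/{n}.png')[:,:,::-1]; im=cv2.resize(im,(100,70),interpolation=cv2.INTER_AREA).astype(float)
    sh=lambda q:(q[0]-150,q[1]-150)
    print(n); fit(im,sh(A[0]),sh(A[1]),1.2,2.5,dict(T0,cb=cb,se=se))
E
python3 fit2.py
```

```text
t15
c 12.85 hf 11.92 se 18.02 ss 0.05 blur 0.97 cb 6.67 hb 2.58 ld 0.47 k [0.39 0.41 0.36] g [196. 226. 112.] w [251. 248. 249.] rms 3.39 => offset px -6.19 mm -15.47
t16
c 13.10 hf 12.30 se 16.55 ss 1.12 blur 0.96 cb 8.92 hb 2.77 ld 0.00 k [0.39 0.4  0.38] g [192. 223. 106.] w [247. 246. 243.] rms 2.64 => offset px -4.18 mm -10.45
t17
c 11.67 hf 11.12 se 15.81 ss 0.05 blur 0.86 cb 11.20 hb 2.93 ld 0.60 k [0.41 0.42 0.39] g [193. 223. 107.] w [250. 250. 243.] rms 1.39 => offset px -0.47 mm -1.17
```

Call:
arm_command(
  commands=[0, 0, 0.0005, 0, 0, -3, -1, 0, 0, 0.0004, 0, 0, -2.5, -1, 0, 0, 0, 0, 0, 0, -1, 0, 0, 0, 0, 0, 0, -1, 0, 0, 0, 0, 0, 0, -1, 0, 0, 0, 0, 0, 0, -1, 0, 0, 0, 0, 0, 0, -1, 0, 0, 0, 0, 0, 0, -1, 0, 0, 0, 0, 0, 0, -1, 0, 0, 0, 0, 0, 0, -1],
)

```text
time: 36.85
tcp_pos: [0.5854, 0.1223, 0.0716]
ee_rot: [[0.729, -0.684, 0.0], [-0.684, -0.729, 0.002], [-0.001, -0.002, -1.0]]
force: [-2.6, 1.9, 12.5]
opening: 0.0332
```

Call:
arm_command(
  commands=[0, 0, 0, 0, 0, 0, -1, 0, 0, 0, 0, 0, 0, -1, 0, 0, 0, 0, 0, 0, -1, 0, 0, 0, 0, 0, 0, -1, 0, 0, 0, 0, 0, 0, -1, 0, 0, 0, 0, 0, 0, -1, 0, 0, 0, 0, 0, 0, -1, 0, 0, 0, 0, 0, 0, -1, 0, 0, 0, 0, 0, 0, -1, 0, 0, 0, 0, 0, 0, -1],
)

```text
time: 38.1
tcp_pos: [0.5854, 0.1223, 0.0716]
ee_rot: [[0.729, -0.684, 0.0], [-0.684, -0.729, 0.002], [-0.001, -0.002, -1.0]]
force: [-0.8, 2.2, 12.7]
opening: 0.0334
```

Call:
arm_command(
  commands=[0, 0, 0, 0, 0, 0, -1, 0, 0, 0, 0, 0, 0, -1, 0, 0, 0, 0, 0, 0, -1, 0, 0, 0, 0, 0, 0, -1, 0, 0, 0, 0, 0, 0, -1, 0, 0, 0, 0, 0, 0, -1, 0, 0, 0, 0, 0, 0, -1, 0, 0, 0, 0, 0, 0, -1, 0, 0, 0, 0, 0, 0, -1, 0, 0, 0, 0, 0, 0, -1],
)

```text
time: 39.35
tcp_pos: [0.5854, 0.1223, 0.0716]
ee_rot: [[0.729, -0.684, 0.0], [-0.684, -0.729, 0.002], [-0.001, -0.002, -1.0]]
force: [-2.1, 3.3, 12.4]
opening: 0.0332
```

```bash
python3 - <<'E'
from fit import *
kt(); bub('b4',6); fit(np.load('pics/b4.npy'),*A,1.2,2.5,T0)
c=np.mean([viewer.capture('scene')['img'].astype(float) for _ in range(3)],0); np.save('pics/s20.npy',c)
B=cr(222,345,13,200,210),cr(372,208,13,200,210)
fit(c,*B,.8,3.7,dict(c=7.5,hf=7.3,se=10.,cb=9,m=.5,M=14.5))
E
```

```text
y -0.1 -0.075 2258 z 0.0626
y -0.075 -0.05 426 z 0.0625
t 39.55 knobtop 0.1009 F [-2.39  3.35 13.19] [0.35 0.44 0.25] M [0.7  0.56 0.04] tcp [0.5854 0.1223 0.0716] open 0.0327
c 11.85 hf 11.21 se 16.73 ss 0.57 blur 0.83 cb 12.29 hb 2.85 ld 0.67 k [0.41 0.42 0.39] g [193. 224. 107.] w [251. 250. 244.] rms 1.47 => offset px 0.44 mm 1.09
c 8.50 hf 8.51 se 11.43 ss 0.05 blur 0.89 cb 8.49 hb 2.17 ld 0.86 k [0.52 0.53 0.49] g [168. 189. 114.] w [204. 210. 194.] rms 1.3 => offset px -0.00 mm -0.01
```

View pics/b4.png

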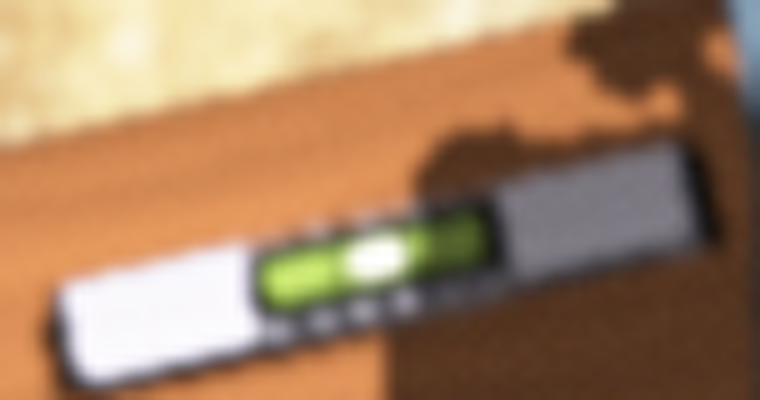

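Call:
arm_command(
  commands=[0, 0, 0.0004, 0, 0, -2.5, -1, 0, 0, 0, 0, 0, 0, -1, 0, 0, 0, 0, 0, 0, -1, 0, 0, 0, 0, 0, 0, -1, 0, 0, 0, 0, 0, 0, -1, 0, 0, 0, 0, 0, 0, -1, 0, 0, 0, 0, 0, 0, -1, 0, 0, 0, 0, 0, 0, -1, 0, 0, 0, 0, 0, 0, -1, 0, 0, 0, 0, 0, 0, -1],
)

```text
time: 41.25
tcp_pos: [0.5855, 0.1222, 0.0712]
ee_rot: [[0.758, -0.652, 0.0], [-0.652, -0.758, 0.002], [-0.001, -0.002, -1.0]]
force: [-2.1, 2.9, 13.3]
opening: 0.0333
```

Call:
arm_command(
  commands=[0, 0, 0, 0, 0, 0, -1, 0, 0, 0, 0, 0, 0, -1, 0, 0, 0, 0, 0, 0, -1, 0, 0, 0, 0, 0, 0, -1, 0, 0, 0, 0, 0, 0, -1, 0, 0, 0, 0, 0, 0, -1, 0, 0, 0, 0, 0, 0, -1, 0, 0, 0, 0, 0, 0, -1, 0, 0, 0, 0, 0, 0, -1, 0, 0, 0, 0, 0, 0, -1],
)

```text
time: 42.5
tcp_pos: [0.5855, 0.1222, 0.0712]
ee_rot: [[0.758, -0.652, 0.0], [-0.652, -0.758, 0.002], [-0.001, -0.002, -1.0]]
force: [-2.1, 2.9, 12.3]
opening: 0.0336
```

Call:
arm_command(
  commands=[0, 0, 0, 0, 0, 0, -1, 0, 0, 0, 0, 0, 0, -1, 0, 0, 0, 0, 0, 0, -1, 0, 0, 0, 0, 0, 0, -1, 0, 0, 0, 0, 0, 0, -1, 0, 0, 0, 0, 0, 0, -1, 0, 0, 0, 0, 0, 0, -1, 0, 0, 0, 0, 0, 0, -1, 0, 0, 0, 0, 0, 0, -1, 0, 0, 0, 0, 0, 0, -1],
)

```text
time: 43.75
tcp_pos: [0.5854, 0.1223, 0.0712]
ee_rot: [[0.758, -0.652, 0.0], [-0.652, -0.758, 0.002], [-0.001, -0.002, -1.0]]
force: [-2.8, 3.3, 13.3]
opening: 0.0332
```

```bash
python3 - <<'E'
from fit import *
kt(); bub('b5',6); fit(np.load('pics/b5.npy'),*A,1.2,2.5,T0)
c=np.mean([viewer.capture('scene')['img'].astype(float) for _ in range(3)],0)
B=cr(222,345,13,200,210),cr(372,208,13,200,210)
fit(c,*B,.8,3.7,dict(c=7.5,hf=7.3,se=10.,cb=9,m=.5,M=14.5))
t=viewer.capture('top'); save(t,'final')
E
```

```text
y -0.1 -0.075 2357 z 0.0623
y -0.075 -0.05 475 z 0.0622
t 43.95 knobtop 0.1006 F [-2.28  3.35 13.09] [0.32 0.53 0.49] M [0.74 0.61 0.02] tcp [0.5855 0.1222 0.0712] open 0.0337
c 11.85 hf 11.09 se 16.79 ss 0.34 blur 0.87 cb 11.74 hb 2.74 ld 0.96 k [0.41 0.42 0.39] g [194. 225. 108.] w [250. 249. 246.] rms 1.45 => offset px -0.11 mm -0.28
c 8.13 hf 8.18 se 11.15 ss 0.45 blur 0.99 cb 8.15 hb 2.00 ld 0.94 k [0.53 0.53 0.5 ] g [170. 191. 114.] w [204. 209. 197.] rms 1.1 => offset px 0.01 mm 0.05
```

View pics/final.png

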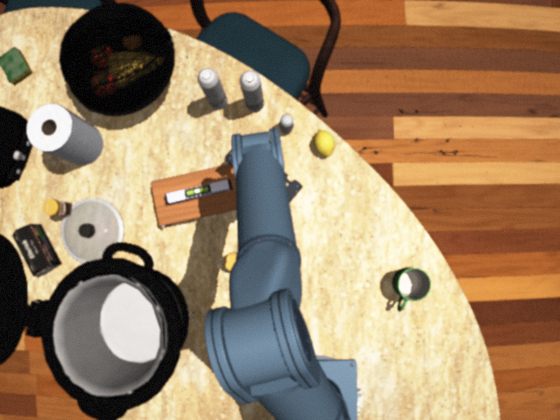

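Call:
arm_command(
  commands=[0, 0, 0, 0, 0, 0, -1, 0, 0, 0, 0, 0, 0, -1, 0, 0, 0, 0, 0, 0, -1, 0, 0, 0, 0, 0, 0, -1, 0, 0, 0, 0, 0, 0, -1, 0, 0, 0, 0, 0, 0, -1, 0, 0, 0, 0, 0, 0, -1, 0, 0, 0, 0, 0, 0, -1],
)

```text
time: 45.45
tcp_pos: [0.5854, 0.1222, 0.0712]
ee_rot: [[0.758, -0.652, 0.0], [-0.652, -0.758, 0.002], [-0.001, -0.002, -1.0]]
force: [-2.4, 2.9, 13.1]
opening: 0.0332
```

```bash
python3 - <<'E'
from fit import *
kt(); bub('b6',6); fit(np.load('pics/b6.npy'),*A,1.2,2.5,T0)
E
```

```text
y -0.1 -0.075 2340 z 0.0623
y -0.075 -0.05 467 z 0.0622
t 45.65 knobtop 0.1006 F [-2.04  3.12 12.94] [0.53 0.81 0.66] M [0.68 0.61 0.09] tcp [0.5854 0.1223 0.0712] open 0.0334
c 11.83 hf 11.07 se 16.77 ss 0.36 blur 0.86 cb 11.73 hb 2.74 ld 0.94 k [0.41 0.42 0.39] g [194. 225. 108.] w [250. 249. 246.] rms 1.43 => offset px -0.10 mm -0.24
```

Steady and centred; handing in.

```bash
python3 -c "
from h import *
print(ticket.hand_in())"
```

```text
the job is handed in; nothing more can be done
None
```

I laid the spirit level lengthwise on the bare board, let go of it, then gripped the knob, pressed it down and turned it until the bubble was centred. The job went in at about 46 s with the knob still held and pressed.

**Last checks**
- **Bubble:** it reads about 0.2 mm off centre in the top view and about 0 mm in the scene view. It was steady over the last 1.7 s.
- **Press:** the push at the knob is about 13 N. The stiffness rose from about 0.6 to about 1.7 N/mm at around 9 N, so I take the foot to be on its stop. I did not read the press joint itself.
- **Other things:** I moved nothing else on purpose. The lemon, shaker and mug look unmoved in the last top picture. The arm covered the jar lid and most of the jam jar, so I could not confirm those two.

**What did not agree with the task sheet**
- **Travel:** at about 9 N the knob had gone down about 13 mm, not the 8 mm given. The board kept giving elastically after that.
- **Turn:** it took about 3.1 rad of net clockwise turn, not the 1.4 rad maximum given.
- **Side force:** a sideways force of about 3–4 N remained on the gripper.

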